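Unlock the sieve shaker with the long T-key

TASK

Release the transport lock of the sieve shaker: take the long T-key from its wooden stand, lower it down the deep well in the shaker's lock housing, feel it gently onto the hidden square stem until it is fully seated, and turn it clockwise to the end so that the locking bar on top is fully drawn back out of the fork. Then put the key back upright in its stand, right down, and let go. Never force the key against the shaker, do not touch the bar itself, and leave the weight, jar and loose sieve where they are.

Things in the scene. Friction and masses are not known exactly. Their poses are not given: they have to be found in the camera images.
- shaker: Sieve shaker, fixed. Origin: centre of the underside of its grey lock housing, a block 150 x 150 mm (x, y) and 125 mm high, parallel to the body's axes (z up). A round key well, 27 mm bore, 110 mm deep, lies on the z axis. On the body's +y side (y from 85 to 225 mm) is a round deck with a sieve pan, up to 141 mm high.
- well (a point): Centre of the well's mouth in the housing's top face, 125 mm above the bench; same axes as the shaker.
- stem_top (a point): Point in the shaker's frame at the stem's top centre, 82 mm down the well (43 mm above the bench). The stem is 12 x 12 mm square, 23 mm high, with a round centring nose on top, 11 mm in diameter, 5 mm high, tapering to 7 mm. At the start its sides stand anywhere from 0 to 69 degrees clockwise (from above) of the shaker's x, y: nothing measures this (the point does not turn), so feel for it.
- stem_foot (a point): Point in the shaker's frame where the stem leaves the well's floor, 15 mm above the bench. The stem turns about the well's axis only, clockwise from above, from where it starts to a stop 75 degrees (1.3 rad) on; it resists with about 0.1 N m, stays where it is left, and is not turned by light pressing on its top. The stop is solid.
- lock_bar: Steel locking bar, 12 x 85 x 8 mm, along the shaker's y on the housing's top, 45 mm to the +x side of the well. Origin: the end of its underside away from the fork, at y = 20 mm in the shaker's frame at the start (other end in the fork on the deck). The turning stem draws it to the shaker's -y, 0.24 mm a degree, by 18 mm to y = 2 mm at the stem's stop.
- stand: Wooden key stand, fixed: block 90 x 90 x 60 mm high with a round blind hole in the middle of its top, 30 mm in diameter, 50 mm deep (floor 10 mm above the bench). Origin: centre of its underside; z up.
- key: Steel T-key, 179 mm tall, 0.18 to 0.28 kg, upright in the stand at the start. Origin: centre of its lower end; z up the key. T-bar 90 x 14 mm, 18 mm high, along the key's x, its centre 170 mm above the origin; under its middle a flat-sided hub, 20 x 14 mm (x, y), runs from 163 down to 133 mm; then a 12 mm round shank and the socket.
- key_foot (a point): Same point as the key's origin: centre of the socket's mouth. Square hole 13.2 mm across, 24 mm deep, sides parallel to the key's x, y; outside at most 23.5 mm over its corners. Rests on the stem unaligned with the foot about 38 mm above the bench; fully seated 19 mm. Goes over the stem within about 6 degrees of alignment, in any of four quarter turns.
- weight: Bystander: steel knob weight, 56 mm in diameter, 72 mm high, loose on the bench; origin in the centre of its underside.
- jar: Bystander: white closed jar, 60 mm in diameter, 80 mm high, loose on the bench; origin in the centre of its underside.
- sieve: Bystander: loose steel sieve ring, 100 mm in diameter, 45 mm high; origin in the centre of its underside.
Mind the look-alikes: they are no part of the job. Of the things that look like the stand, take the one that is farthest to the robot's right at the start. Leave any turquoise look-alike of the key alone.

How it is judged:
By the outcome, as a careful person would: the job done as asked, in the order asked, and still so for the second after the job is handed in, with the robot touching nothing.
It also fails if it takes over 72 s, if anything falls off the work surface, if the arm or the gripper's body presses on something with over 40 N, if the wrist force passes 120 N, or if a joint passes its speed limit or range.

ROBOT

A 6-joint arm with a two-finger parallel gripper is mounted at the origin on the work surface. World frame = base frame: x ahead of the robot, y to its left, z up, the work surface at z = 0. Lengths are in m, angles in degrees, forces in N, time in s.
With the tool pointing down it reaches from about 0.35 to 0.925 m from the base axis. Payload 6.4 kg.
Tool frame: the origin (TCP) lies at the very end of the fingers, on their centre line; the grasp point (between the pads) lies 19 mm behind it; x points along the fingers, z is the direction in which the jaws open and shut, and the axes are right-handed (so a half turn about x gives the same grasp; the last joint's range is limited). The gripper opens to 94 mm and grips with 3 to 60 N. Pads are 16 mm wide; open, the fingers measure 119 mm over their backs; the gripper's body (75 mm by 177 mm) begins 78 mm behind the grasp point.
Start: joints at [53.566, 14.043, 89.255, -0, 76.702, -9.975], TCP at [0.29, 0.582, 0.185] pointing down, gripper open.
Joint ranges: [-179.41, 179.41], [-58.25, 129.5], [7.25, 145.43], [-54.29, 234.29], [11.92, 165.04], [-157.13, 157.13]. Speed limits (degrees/s): [147.25, 147.25, 180, 180, 180, 180].

INTERFACE

Orientations are given as [roll, pitch, yaw] about the fixed x, y, z axes, in that order (R = Rz(yaw) Ry(pitch) Rx(roll)).
In Python, from rig import robot gives the robot as it stands.
- The arm moves only by the tool play_rows, never from a script. Its argument "targets" is a list of rows, each a list of 4 numbers: the shift along the world's x, y, z in mm, then the turn about the world's z in rad. A call has 1 to 12 rows; each row is the pose to reach, as a shift and turn from the pose measured when the call began; what a row does not reach only later rows make up. A row lasts 1/10 s, in which the tool goes at most 50 mm and 8.59 degrees, less where a joint would pass 70% of its speed; a pose out of reach is approached as far as the arm can. A call with a gripper value outside its range is refused whole. "fingers" is the closure in counts, from 0 (fully open) to 255 (shut), set as the call begins (left out, the last holds). The fingers move at their own pace and stop on an object; "grip_force" is the grip in N (left out, the last holds). Time passes only in rows, so rows that repeat a pose let the fingers close. It gives the time, the measured TCP pose, the force and the opening at its end, in the units of the state.
- robot.sense(): the state, without advancing time (a new reading comes with each control period).
- robot.snapshot(name): name is "side" or "top" or "wrist"; returns a dict with "image" (384x512x3 uint8, red, green, blue), "fx", "fy", "cx", "cy" (pixels), "R" (3x3) and "t" (3): a world point X has camera coordinates R X + t; the wrist camera has in their place "hand_eye" (4x4, takes a point from camera to tool coordinates, whose origin is the TCP and whose axes are the tool frame's). Camera axes: x right, y down, z forward; pixel columns grow to the right and rows downward; lengths in m; the calibration is good to about 2 mm. A picture is of the moment at which its call begins: read the wrist's pose just before it. There is no depth.
- robot.sign_off(): hands the job in, once; it reports no verdict.
The state is a dict: "time_s": time; "qpos": joint angles; "joint_vel": joint speeds; "tau": joint torques, N m; "ee_pos": TCP position; "eef_rot": TCP orientation; "contact_force": force on the tool from outside, world axes, zero at the start; "ft_torque": the same for the moment, N m; "finger_gap": finger opening in m.
Only numpy, scipy, OpenCV 4.12 (cv2) and the standard library are available. Lean on these libraries where they do the work, as an engineer would, in place of code of your own. Each camera call takes 0.05 s, during which the arm holds its last target.

## Working session

There is one attempt and no reset: what is moved stays moved. The work goes in short steps, Python scripts to look and compute and a tool call to move; the robot and the scene stay as the last step left them, time stands still between calls to the robot, and variables do not carry over. Pictures are saved under pics/ and viewed, and the job is handed in when it is done.

Besides the shell and the picture viewer there is one more tool, called after "Call:" as name(argument=value, ...) on one line, values as JSON. play_rows: Moves the arm, as the interface text tells. Its arguments: {"type":"object","properties":{"targets":{"type":"array"},"fingers":{"type":"number"},"grip_force":{"type":"number"}},"required":["targets"]}

```bash
mkdir -p pics; ls; python3 - <<'E'
from rig import robot
import cv2,json
s=robot.sense(); print({k:s[k] for k in s})
for n in ("side","top","wrist"):
    d=robot.snapshot(n); cv2.imwrite(f"pics/{n}0.png",d["image"][:,:,::-1])
    print(n,{k:(v.tolist() if hasattr(v,'tolist') else v) for k,v in d.items() if k!="image"})
E
```

```text
pics
{'time_s': 0.0, 'qpos': array([ 5.35652122e+01,  1.40824345e+01,  8.93233283e+01, -1.44643395e-03,
        7.67015439e+01, -9.97572022e+00]), 'joint_vel': array([-0.0243393 , -0.10636538, -0.03763105, -0.12253145,  0.04634617,
       -0.00549029]), 'tau': array([-2.65319366e-03, -4.15840995e+01, -3.14599478e+01,  6.83477148e-02,
        3.32593638e-02, -1.28057268e-04]), 'ee_pos': array([0.2892401 , 0.58139682, 0.18367905]), 'eef_rot': array([ 170.77550824,   89.89268405, -125.68322526]), 'contact_force': array([-1.12426621, -0.62504852,  0.41889421]), 'ft_torque': array([-0.01264048, -0.02686924,  0.02681955]), 'finger_gap': 0.0942976285461177}
side {'fx': 456.00146331383627, 'fy': 456.00146331383627, 'cx': 255.13134688399748, 'cy': 195.19100722879503, 'R': [[-0.982503360560474, -0.18542805702287185, 0.017423609158187442], [-0.11912199698773476, 0.5537376901357249, -0.824126519629605], [0.14316807018685695, -0.8117826101807517, -0.5661377018774644]], 't': [0.6437298037260284, 0.11990524201262233, 1.0667587229697655]}
top {'fx': 479.6149280268752, 'fy': 479.6149280268752, 'cx': 259.5270540119178, 'cy': 188.9175827359869, 'R': [[-0.005555030086518278, -0.9999192408101372, -0.01143037612753144], [-0.9867143307883696, 0.007336960099603278, -0.16229910176386286], [0.16236985883346006, 0.010376939538023407, -0.9866754015724859]], 't': [0.07786405351201224, 0.6340365405630826, 1.2341678699232843]}
wrist {'fx': 284.29918269123124, 'fy': 284.29918269123124, 'cx': 252.99653776661012, 'cy': 189.23927048994898, 'hand_eye': [[-0.0003023499707679133, -0.2801927776999017, 0.9599437045521506, -0.19948606934771818], [0.001128777335582052, -0.9599432325040602, -0.28019228438945265, 0.08220197428212284], [0.9999993172228765, 0.0009988465681385953, 0.0006065140653479203, 0.0004325622440238819], [0.0, 0.0, 0.0, 1.0]]}
```

View pics/side0.png

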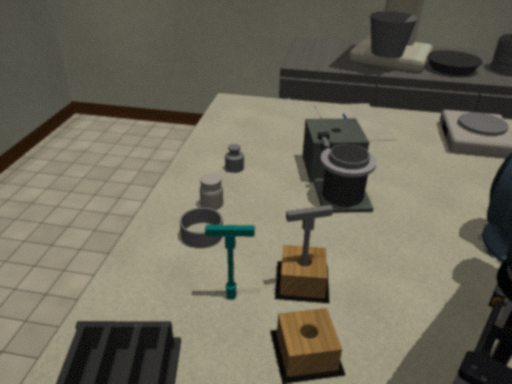

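View pics/top0.png

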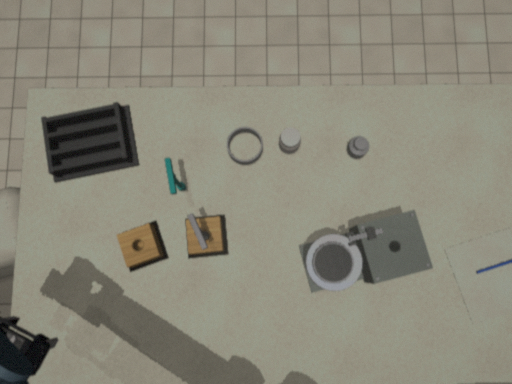

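View pics/wrist0.png

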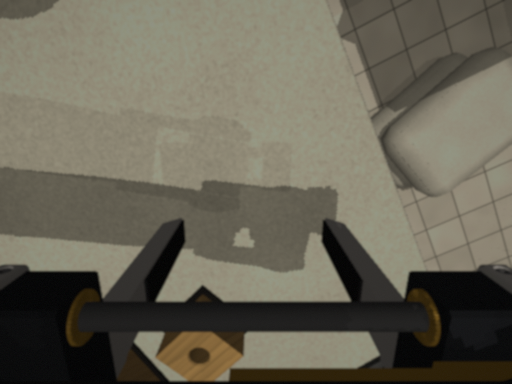

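```bash
cat > h.py <<'E'
import numpy as np,cv2
from rig import robot
def ray(d,uv,z,tool=None):
    """pixel -> world point on plane z"""
    uv=np.atleast_2d(uv).astype(float)
    c=np.c_[(uv[:,0]-d["cx"])/d["fx"],(uv[:,1]-d["cy"])/d["fy"],np.ones(len(uv))]
    if "R" in d and tool is None:
        R=np.array(d["R"]);t=np.array(d["t"]); o=-R.T@t; v=c@R
    else:
        T=tool@np.array(d["hand_eye"]); o=T[:3,3]; v=c@T[:3,:3].T
    return o+v*((z-o[2])/v[:,2])[:,None]
def proj(d,X,tool=None):
    X=np.atleast_2d(X)
    if tool is None: c=X@np.array(d["R"]).T+d["t"]
    else:
        T=np.linalg.inv(tool@np.array(d["hand_eye"])); c=X@T[:3,:3].T+T[:3,3]
    return np.c_[c[:,0]/c[:,2]*d["fx"]+d["cx"],c[:,1]/c[:,2]*d["fy"]+d["cy"]]
def toolT(s):
    from scipy.spatial.transform import Rotation as Ro
    T=np.eye(4);T[:3,:3]=Ro.from_euler("xyz",s["eef_rot"],degrees=True).as_matrix();T[:3,3]=s["ee_pos"];return T
E
python3 - <<'E'
import cv2
a=cv2.imread("pics/top0.png"); b=cv2.imread("pics/side0.png")
cv2.imwrite("pics/t_key.png",cv2.resize(a[190:290,110:250],None,fx=5,fy=5,interpolation=cv2.INTER_CUBIC))
cv2.imwrite("pics/t_sh.png",cv2.resize(a[195:305,295:440],None,fx=5,fy=5,interpolation=cv2.INTER_CUBIC))
cv2.imwrite("pics/s_key.png",cv2.resize(b[190:310,190:350],None,fx=5,fy=5,interpolation=cv2.INTER_CUBIC))
cv2.imwrite("pics/s_sh.png",cv2.resize(b[100:220,280:400],None,fx=5,fy=5,interpolation=cv2.INTER_CUBIC))
E
```

```text
(no output)
```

View pics/t_key.png

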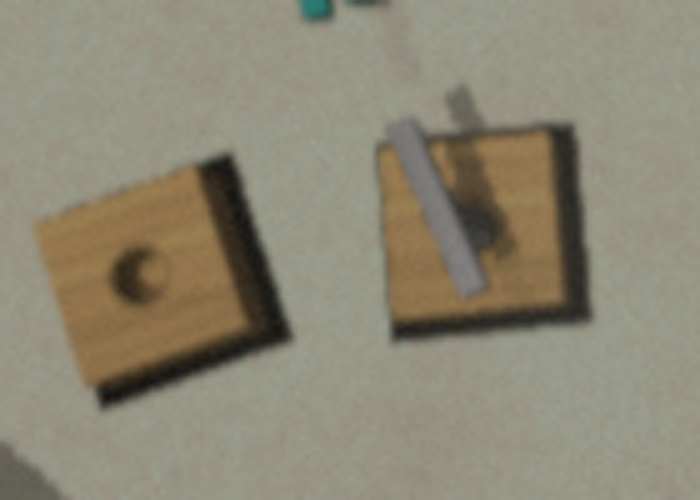

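View pics/t_sh.png

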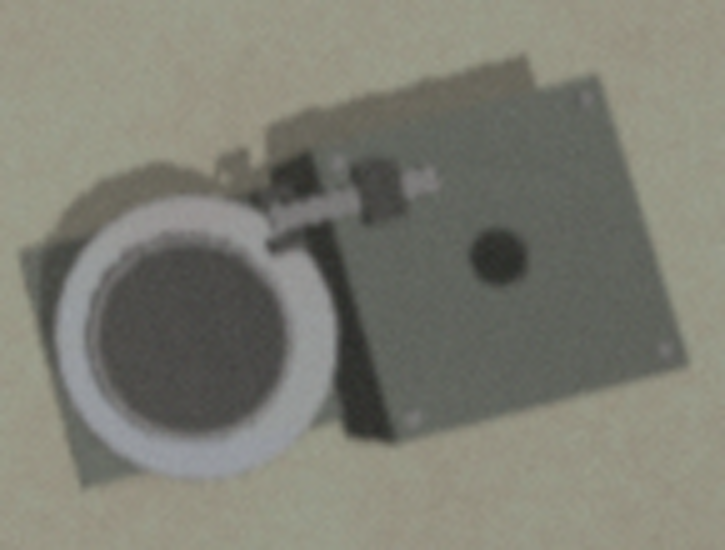

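View pics/s_key.png

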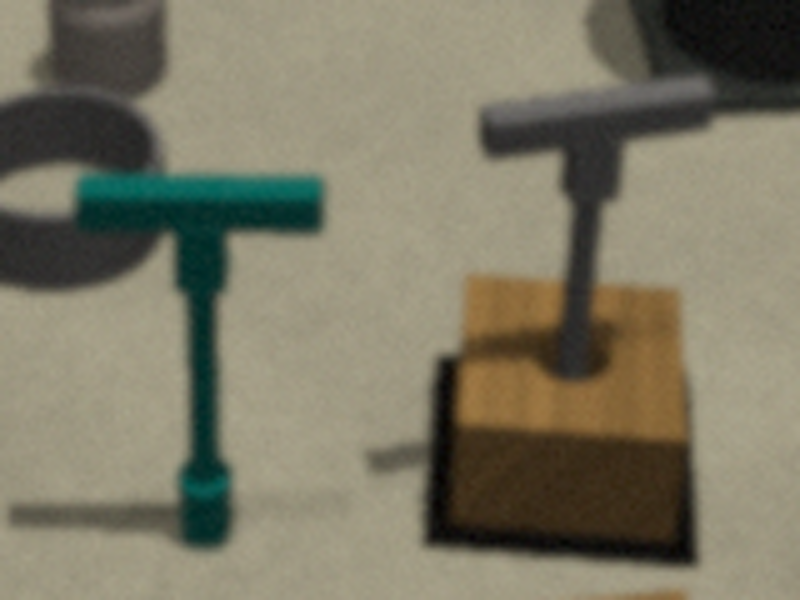

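View pics/s_sh.png

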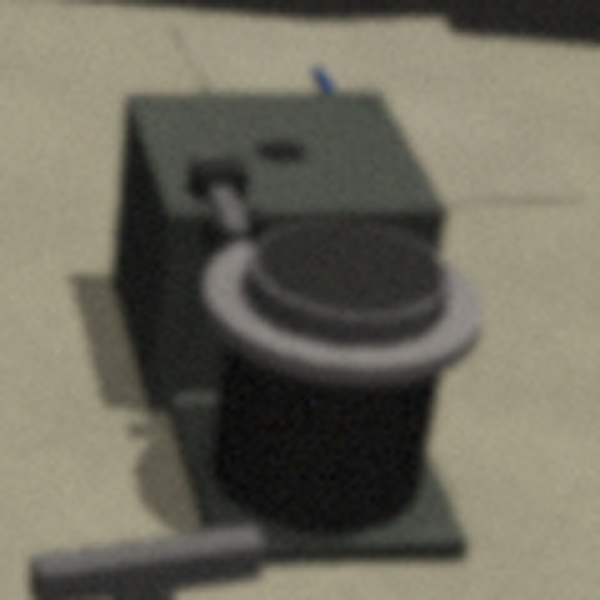

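```bash
python3 - <<'E'
from h import *
d=robot.snapshot("top"); im=d["image"]; print(robot.sense()["time_s"])
hsv=cv2.cvtColor(im,cv2.COLOR_RGB2HSV)
for p in [(194,216),(200,235),(206,250),(190,230),(395,246),(400,230),(370,225),(379,232),(358,237),(206,265)]: print(p,hsv[p[1],p[0]])
# key bar
m=np.zeros(im.shape[:2],np.uint8); s=hsv[205:255,180:215]
m[205:255,180:215]=((s[:,:,1]<45)&(s[:,:,2]>80)).astype(np.uint8)*255
n,l,st,ce=cv2.connectedComponentsWithStats(m); print(st[1:],ce[1:])
cv2.imwrite("pics/m.png",cv2.resize(m[190:290,110:250],None,fx=4,fy=4))
# well mouth
g=cv2.cvtColor(im,cv2.COLOR_RGB2GRAY)
r=g[232:262,380:410]; print(r[::3,::3])
# wood
w=cv2.inRange(hsv,(8,80,60),(25,255,255)); n,l,st,ce=cv2.connectedComponentsWithStats(w)
for i in range(1,n):
    if st[i,4]>200: print("wood",st[i],ce[i])
E
```

```text
0.2
(194, 216) [ 24  25 102]
(200, 235) [  0   4 124]
(206, 250) [ 18 118 140]
(190, 230) [ 19 116 150]
(395, 246) [30 26 50]
(400, 230) [ 45  15 100]
(370, 225) [43 18 99]
(379, 232) [ 50   6 121]
(358, 237) [ 20   6 123]
(206, 265) [ 27  33 149]
[[180 205  35  50 852]] [[192.87910798 222.91666667]]
[[122 101  99 100 100  98 102 101  99  96]
 [ 94  97  99  96  98  95  98  96  98  99]
 [ 93  97  95  96  97  99  98  96  99  95]
 [ 97  94  96  95  66  65  85  96  99  96]
 [ 98  94  99  70  50  50  54  94  95 100]
 [ 96  99  99  66  44  47  47  92  97  99]
 [100  99  98  91  52  51  69  94  99  95]
 [ 97 100  96  96  95  92  96  95  98  94]
 [ 97  96  98  94  93  96  97  97  97  95]
 [100  98  98  95  98  96  97  94  95  93]]
wood [186 216  38  39 999] [205.73073073 235.47047047]
wood [ 117  223   44   45 1251] [138.41406875 245.0951239 ]
```

View pics/m.png

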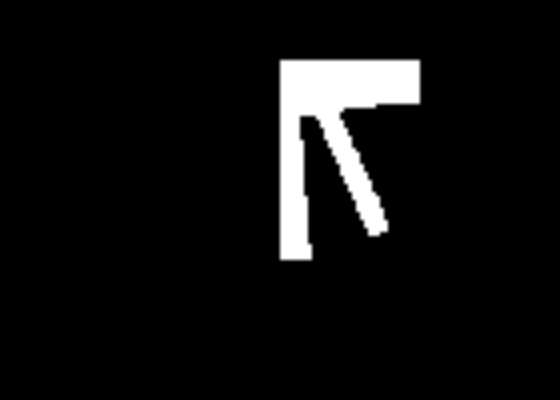

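```bash
python3 - <<'E'
from h import *
d=robot.snapshot("top"); im=d["image"]; hsv=cv2.cvtColor(im,cv2.COLOR_RGB2HSV)
g=cv2.cvtColor(im,cv2.COLOR_RGB2GRAY).astype(float)
m=np.zeros(im.shape[:2],np.uint8); s=hsv[205:255,180:215]
m[205:255,180:215]=((s[:,:,1]<18)&(s[:,:,2]>85)).astype(np.uint8)*255
n,l,st,ce=cv2.connectedComponentsWithStats(m); i=1+st[1:,4].argmax(); print(st[i],ce[i])
ys,xs=np.where(l==i); rr=cv2.minAreaRect(np.c_[xs,ys].astype(np.float32)); print(rr)
P=ray(d,cv2.boxPoints(rr),.189); print(P.round(4)); print("bar centre",ray(d,ce[i],.189).round(4))
e=np.array(P); L=[np.linalg.norm(e[k]-e[(k+1)%4]) for k in range(4)];print(L)
k=int(np.argmax(L[:2])); v=e[k+1]-e[k]; print("bar yaw",np.degrees(np.arctan2(v[1],v[0])))
# well
w=np.clip(97-g[236:258,384:408],0,None); w[w<12]=0
yy,xx=np.mgrid[236:258,384:408]; c=[(w*xx).sum()/w.sum(),(w*yy).sum()/w.sum()]; print("well px",c,ray(d,c,.125).round(4), "area",w.sum()/50)
# wood hull corners
wd=cv2.inRange(hsv,(8,80,60),(25,255,255)); n,l,st,ce=cv2.connectedComponentsWithStats(wd)
for i in range(1,n):
    if st[i,4]>200:
        ys,xs=np.where(l==i); rr=cv2.minAreaRect(np.c_[xs,ys].astype(np.float32)); Q=ray(d,cv2.boxPoints(rr),.06)
        print("stand",Q.mean(0).round(4),[np.linalg.norm(Q[k]-Q[(k+1)%4]).round(4) for k in (0,1)])
# housing top corners from crop reading (5x, origin 295,195)
C=np.array([[598,75],[688,362],[395,442],[315,150]])/5+[295,195]-.4
H=ray(d,C,.125); print(H.round(4),H.mean(0).round(4),[np.linalg.norm(H[k]-H[(k+1)%4]).round(4) for k in range(4)],[np.degrees(np.arctan2(*(H[(k+1)%4]-H[k])[1::-1])).round(2) for k in range(4)])
E
```

```text
[188 214  19  35 173] [197.06358382 230.67630058]
((197.2926483154297, 230.63414001464844), (36.31837463378906, 5.447756290435791), 65.224853515625)
[[0.5498 0.2445 0.189 ]
 [0.5552 0.2328 0.189 ]
 [0.477  0.1956 0.189 ]
 [0.4718 0.2072 0.189 ]]
bar centre [[0.5131 0.2205 0.189 ]]
[np.float64(0.012853468513154335), np.float64(0.0865429199121914), np.float64(0.012707019543584518), np.float64(0.08648858222387504)]
bar yaw -154.56150514318503
well px [np.float64(394.2548393958732), np.float64(246.03935332907892)] [[ 0.477  -0.2593  0.125 ]] area 94.02
stand [0.512  0.2193 0.06  ] [np.float64(0.0937), np.float64(0.0955)]
stand [0.4871 0.3912 0.06  ] [np.float64(0.0966), np.float64(0.0946)]
[[ 0.5673 -0.3136  0.125 ]
 [ 0.4253 -0.3494  0.125 ]
 [ 0.3876 -0.2044  0.125 ]
 [ 0.5306 -0.1709  0.125 ]] [ 0.4777 -0.2596  0.125 ] [np.float64(0.1464), np.float64(0.1499), np.float64(0.1469), np.float64(0.1473)] [np.float64(-165.84), np.float64(104.6), np.float64(13.17), np.float64(-75.6)]
```

```bash
python3 - <<'E'
from h import *
s=robot.sense(); T=toolT(s); print("tool axes\n",T[:3,:3].round(3))
z=T[:3,2]; print("tool z yaw",np.degrees(np.arctan2(z[1],z[0])), s["qpos"].round(1))
d=robot.snapshot("side"); g=cv2.cvtColor(d["image"],cv2.COLOR_RGB2GRAY).astype(float)
print(proj(d,[[.512,.2193,.06],[.512,.2193,.14],[.5131,.2205,.17],[.5131,.2205,.189]]).round(1))
for v in (232,236,240,244,248): print(v,g[v,296:320].astype(int))
E
```

```text
tool axes
 [[-0.001 -0.895  0.446]
 [-0.001  0.446  0.895]
 [-1.     0.    -0.001]]
tool z yaw 63.540765981597175 [ 53.6  14.1  89.3  -0.   76.7 -10. ]
[[304.8 259.5]
 [308.1 228.8]
 [308.7 216.7]
 [309.6 208.6]]
232 [148 152 153 151 152 154 146 129  94  64  43  42  48  69 108 138 149 149
 151 153 151 154 156 154]
236 [150 152 152 154 151 154 145 118  82  47  44  48  58  80 118 141 149 151
 152 154 152 155 155 151]
240 [150 148 152 152 153 151 142 113  70  44  42  50  70 106 135 152 153 153
 154 152 151 153 150 152]
244 [143 147 148 150 149 142 120  83  58  43  47  53  78 114 139 149 148 150
 150 151 149 146 149 151]
248 [112 113 120 120 118 109  88  59  43  44  48  55  74  99 110 116 117 110
 111 107 104 110 111 117]
```

Call:
play_rows(targets=[[0,0,20,0.1],[25,-40,50,0.2],[50,-80,60,0.3],[75,-120,60,0.4],[100,-160,60,0.5],[125,-200,60,0.6],[150,-240,60,0.7],[175,-280,60,0.8],[200,-320,60,0.905],[223,-361,60,0.905],[223,-361,60,0.905],[223,-361,60,0.905]], fingers=0, grip_force=30)

```text
time_s: 1.5
ee_pos: [0.5127, 0.2202, 0.2443]
eef_rot: [115.0, 90.0, -129.7]
contact_force: [-0.9, 0.5, -0.3]
finger_gap: 0.0939
```

```bash
python3 - <<'E'
from h import *
s=robot.sense(); T=toolT(s); z=T[:3,2]; print(s["time_s"],s["ee_pos"],"yaw",np.degrees(np.arctan2(z[1],z[0])),T[:3,0],s["contact_force"])
d=robot.snapshot("wrist"); cv2.imwrite("pics/w1.png",d["image"][:,:,::-1])
print(proj(d,[[.5131,.2205,.189],[.512,.2193,.06]],T))
E
```

```text
1.5 [0.51267627 0.22018255 0.24432207] yaw 115.26930149137642 [-1.90491724e-04 -2.29049711e-04 -9.99999956e-01] [-0.88059542  0.51599053 -0.30293577]
[[252.39923409 197.21785173]
 [252.12471345 167.36918115]]
```

View pics/w1.png

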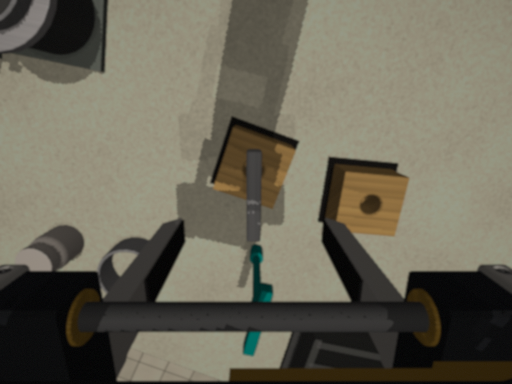

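Call:
play_rows(targets=[[0,0,-20,0],[0,0,-45,0],[0,0,-70,0],[0,0,-90,0],[0,0,-98,0],[0,0,-98,0],[0,0,-98,0]])

```text
time_s: 2.25
ee_pos: [0.5126, 0.2219, 0.1474]
eef_rot: [-108.6, 89.9, 6.8]
contact_force: [-0.1, 0.1, 0.2]
finger_gap: 0.0938
```

Call:
play_rows(targets=[[0,0,0,0],[0,0,0,0],[0,0,0,0],[0,0,0,0],[0,0,0,0],[0,0,0,0],[0,0,0,0],[0,0,0,0],[0,0,0,0],[0,0,0,0]], fingers=255, grip_force=20)

```text
time_s: 3.25
ee_pos: [0.5125, 0.2219, 0.1474]
eef_rot: [-109.5, 89.9, 6.0]
contact_force: [-0.5, 0.3, -0.1]
finger_gap: 0.0173
```

```bash
python3 - <<'E'
from h import *
s=robot.sense(); T=toolT(s); z=T[:3,2]; print(s["time_s"],s["ee_pos"],"yaw",np.degrees(np.arctan2(z[1],z[0])),T[:3,0],s["contact_force"],s["ft_torque"],s["finger_gap"])
E
```

```text
3.25 [0.51253766 0.22191649 0.14737544] yaw 115.44422271928134 [ 1.25572927e-03  1.31069067e-04 -9.99999203e-01] [-0.52953355  0.32859893 -0.09529398] [ 0.06541358 -0.01425352 -0.012844  ] 0.017339121751666846
```

Call:
play_rows(targets=[[0,0,0,0],[0,0,0,0],[0,0,0,0],[0,0,0,0]], fingers=255, grip_force=40)

```text
time_s: 3.65
ee_pos: [0.5125, 0.2219, 0.1474]
eef_rot: [-108.6, 89.9, 6.8]
contact_force: [-0.5, -0.1, 0.2]
finger_gap: 0.0136
```

Call:
play_rows(targets=[[0,0,10,0],[0,0,30,0],[0,0,55,0],[0,0,80,0],[0,0,105,0],[0,0,120,0],[0,0,120,-0.1],[0,0,120,-0.2],[0,0,120,-0.2],[0,0,120,-0.2]])

```text
time_s: 4.65
ee_pos: [0.5123, 0.2219, 0.267]
eef_rot: [-132.5, 90.0, -28.4]
contact_force: [0.2, 0.4, -1.4]
finger_gap: 0.0138
```

```bash
python3 - <<'E'
from h import *
s=robot.sense(); T=toolT(s); z=T[:3,2]; print(s["time_s"],s["ee_pos"],"yaw",np.degrees(np.arctan2(z[1],z[0])),T[:3,0],s["contact_force"],s["ft_torque"],s["finger_gap"])
d=robot.snapshot("side"); a=d["image"][:,:,::-1]; cv2.imwrite("pics/s2.png",a)
p=s["ee_pos"]
print(proj(d,[p+[0,0,v] for v in (-.136,-.1,-.05,0,.034,.043)]).round(1))
cv2.imwrite("pics/s2c.png",cv2.resize(a[130:310,240:380],None,fx=4,fy=4,interpolation=cv2.INTER_CUBIC)[:600])
w=robot.snapshot("wrist"); cv2.imwrite("pics/w2.png",w["image"][:,:,::-1])
t=robot.snapshot("top"); cv2.imwrite("pics/t2.png",t["image"][:,:,::-1])
E
```

```text
4.65 [0.51228829 0.2218755  0.26704904] yaw 104.10529060904972 [ 5.24772017e-04 -2.83446998e-04 -9.99999822e-01] [ 0.16639766  0.37531014 -1.44897786] [0.01646226 0.02332271 0.00636439] 0.013789795240582147
[[307.4 233.2]
 [309.  218.4]
 [311.3 196.8]
 [313.7 173.6]
 [315.5 156.9]
 [316.  152.3]]
```

View pics/s2c.png

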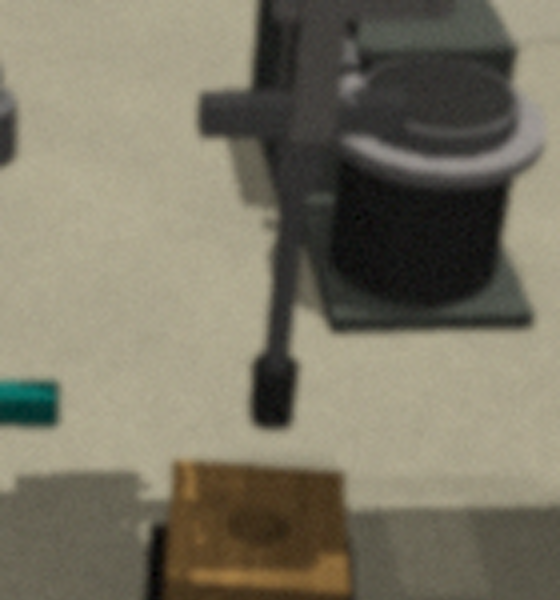

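View pics/w2.png

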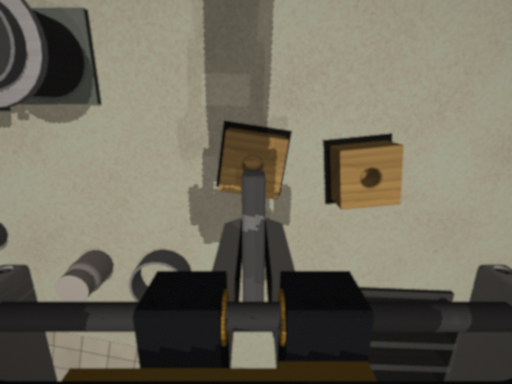

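View pics/t2.png

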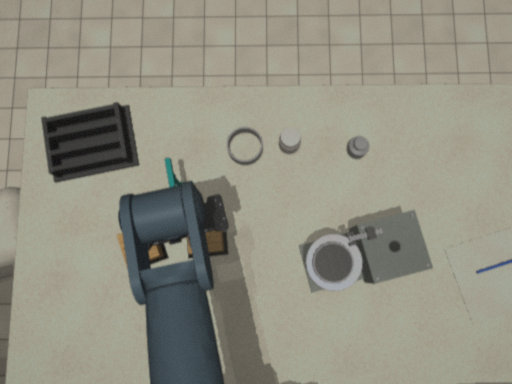

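```bash
python3 - <<'E'
from h import *
s=robot.sense(); d=robot.snapshot("side"); a=cv2.cvtColor(d["image"],cv2.COLOR_RGB2GRAY).astype(float); p=s["ee_pos"]
o=robot.sense
def centre(g,v,lo,hi):
    r=g[v,lo:hi]; bg=np.median(np.r_[r[:4],r[-4:]]); w=np.clip(bg-12-r,0,None); return (w*np.arange(lo,hi)).sum()/w.sum()
Z=np.linspace(-.136,0,60); L=proj(d,p+np.c_[0*Z,0*Z,Z])
for v in range(184,236,3):
    print(v,round(centre(a,v,296,322),2),round(np.interp(v,L[::-1,1],L[::-1,0]),2))
E
```

```text
184 315.49 312.55
187 315.47 312.23
190 315.47 311.92
193 315.12 311.6
196 314.75 311.28
199 314.55 310.96
202 314.15 310.64
205 313.62 310.33
208 311.75 310.01
211 309.83 309.69
214 309.13 309.37
217 308.59 309.06
220 308.1 308.74
223 308.17 308.42
226 307.96 308.1
229 307.56 307.79
232 307.36 307.47
235 307.51 307.35
```

```bash
python3 - <<'E'
from h import *
d=robot.snapshot("side"); a=cv2.cvtColor(d["image"],cv2.COLOR_RGB2GRAY)
for v in range(170,222,3): print(v,a[v,300:326])
E
```

```text
170 [96 98 96 96 93 86 68 42 36 43 45 47 48 48 46 50 49 49 48 48 47 41 37 35
 34 25]
173 [101  97  95  94  95  93  82  63  44  42  44  46  48  47  47  47  47  49
  42  44  46  38  39  31  28  22]
176 [109  99  97  96  94  91  89  78  63  53  48  46  47  46  46  48  48  47
  47  45  40  40  35  30  26  20]
179 [121 106  98  98  97  95  97  87  81  58  45  42  45  43  47  46  58  70
  75  76  75  73  66  51  31  17]
182 [153 153 146 149 141 137 123 121 108  81  60  43  47  45  48  47  48  52
  51  49  47  44  39  31  20  16]
185 [162 157 159 159 152 138 118 106  99  76  53  49  45  47  46  43  43  45
  51  49  45  46  39  26  23  16]
188 [160 160 160 157 161 154 151 140 118  82  52  42  48  46  43  41  40  46
  46  43  47  40  34  24  14  17]
191 [160 161 160 163 162 162 152 134  97  63  49  48  50  48  55  53  51  43
  46  42  43  37  32  20  17  12]
194 [162 165 164 165 165 157 141 106  72  54  47  44  47  52  63  77  70  61
  43  38  41  41  28  18  19  10]
197 [166 167 165 166 168 162 149 121  81  49  45  45  48  50  63  83  86  82
  60  46  46  46  40  32  25  21]
200 [168 168 165
[... 171 characters left out ...]

  96  78  58  44  48  50  52  49]
206 [167 168 166 162 165 160 137  99  63  46  47  48  64  94 116 124 114 109
 106  97  79  61  50  60  65  62]
209 [168 169 168 162 164 156 128  86  55  46  48  52  80 124 150 163 164 161
 159 143 120  90  64  58  62  69]
212 [161 166 166 166 165 153 120  75  47  46  47  63  94 131 157 167 166 167
 164 164 158 146 114  82  69  70]
215 [168 168 165 168 162 142 105  64  48  47  50  70 114 148 162 165 165 165
 164 163 168 164 167 165 166 167]
218 [161 158 156 141 118  90  58  47  47  47  46  71 102 140 160 168 165 167
 166 166 161 166 164 165 168 169]
221 [163 150 123  82  38  32  36  43  43  43  43  35  43  66 115 152 166 169
 166 167 169 167 166 167 164 167]
```

Call:
play_rows(targets=[[0,0,20,0],[-2,-20,40,0],[-5,-60,45,0],[-8,-105,45,0],[-11,-150,45,0],[-14,-195,45,0],[-17,-240,45,0],[-20,-285,45,0],[-23,-330,45,0],[-26,-375,45,0],[-29,-420,45,0],[-32,-445,45,0]])

```text
time_s: 6.1
ee_pos: [0.4798, -0.2261, 0.3121]
eef_rot: [-147.7, 89.9, -43.8]
contact_force: [0.0, 0.5, -1.7]
finger_gap: 0.0135
```

```bash
python3 - <<'E'
from h import *
s=robot.sense(); T=toolT(s); z=T[:3,2]; print(s["time_s"],s["ee_pos"],"yaw",np.degrees(np.arctan2(z[1],z[0])),T[:3,0],s["qpos"].round(1))
d=robot.snapshot("wrist"); cv2.imwrite("pics/w3.png",d["image"][:,:,::-1])
print(proj(d,[[.477,-.2593,.125]],T))
E
```

```text
6.1 [ 0.47977848 -0.22608722  0.3120689 ] yaw 103.89389024053153 [ 6.83179437e-04 -6.55938808e-04 -9.99999552e-01] [ -37.5   -6.8   97.9   -0.    88.8 -141.4]
[[229.6141127  160.00725469]]
```

View pics/w3.png

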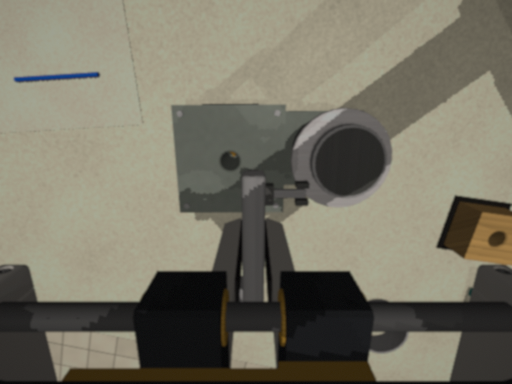

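```bash
python3 - <<'E'
from h import *
s=robot.sense(); T=toolT(s)
d=robot.snapshot("wrist"); a=cv2.cvtColor(d["image"],cv2.COLOR_RGB2GRAY).astype(float)
print(a[150:171:2,218:244:2].astype(int))
w=np.clip(88-a[148:172,216:241],0,None); yy,xx=np.mgrid[148:172,216:241]
m=a[148:172,216:241]<75; print(m.sum())
hull=cv2.convexHull(np.c_[xx[m],yy[m]].astype(np.int32)); c=cv2.minEnclosingCircle(hull); print(c)
print(ray(d,c[0],.125,T).round(4), c[1]*2)
cv2.imwrite("pics/w3c.png",cv2.resize(d["image"][95:225,160:320,::-1],None,fx=4.5,fy=4.5,interpolation=cv2.INTER_CUBIC))
E
```

```text
[[95 94 94 94 93 91 90 89 92 94 94 94 94]
 [95 94 95 90 79 66 66 71 76 83 90 95 95]
 [94 94 90 70 44 36 48 66 75 72 74 90 94]
 [93 92 74 45 32 35 44 69 84 79 67 75 92]
 [94 89 64 37 35 39 40 47 56 62 56 58 86]
 [93 86 57 36 38 40 42 42 43 43 42 48 80]
 [93 84 56 37 39 41 41 42 43 43 42 46 76]
 [93 87 63 40 40 41 42 42 43 43 41 49 80]
 [93 90 75 50 41 42 42 43 43 42 43 63 85]
 [93 93 86 69 48 42 41 43 43 44 58 74 73]
 [93 93 92 86 74 60 52 51 53 65 80 73 57]]
318
((231.4375, 162.4375), 11.424101829528809)
[[ 0.479  -0.2587  0.125 ]] 22.848203659057617
```

View pics/w3c.png

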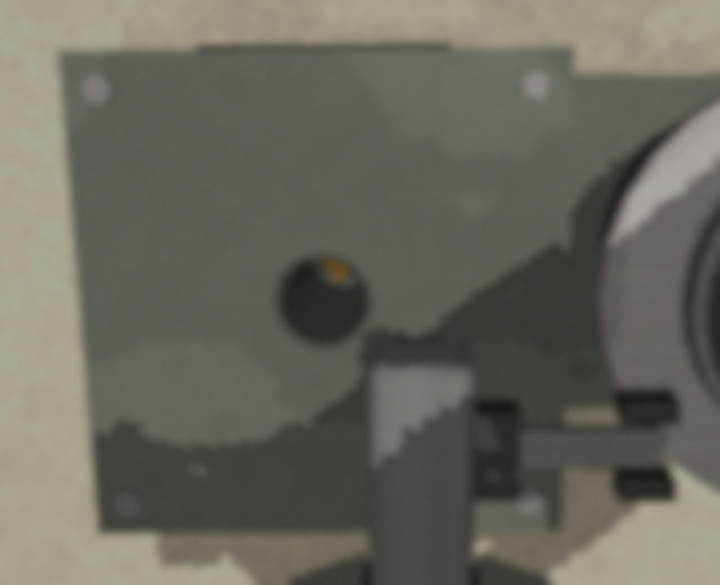

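```bash
python3 - <<'E'
from h import *
s=robot.sense(); T=toolT(s); print(s["time_s"],s["ee_pos"],T[:3,2])
d=robot.snapshot("wrist")
C=np.array([[60,52],[573,48],[560,528],[100,530]])/4.5+[160-.4,95-.4]
H=ray(d,C,.125,T); print(H.round(4),H.mean(0).round(4),[np.linalg.norm(H[k]-H[(k+1)%4]).round(4) for k in range(4)],[np.degrees(np.arctan2(*(H[(k+1)%4]-H[k])[1::-1])).round(2) for k in range(4)])
print(ray(d,[[231.7,160.9]],.125,T))
E
```

```text
6.2 [ 0.47974036 -0.22592597  0.31182125] [-2.38338194e-01  9.71182173e-01 -3.04510917e-04]
[[ 0.4251 -0.3462  0.125 ]
 [ 0.3884 -0.2022  0.125 ]
 [ 0.5322 -0.1659  0.125 ]
 [ 0.5683 -0.3097  0.125 ]] [ 0.4785 -0.256   0.125 ] [np.float64(0.1486), np.float64(0.1483), np.float64(0.1482), np.float64(0.1479)] [np.float64(104.28), np.float64(14.15), np.float64(-75.88), np.float64(-165.68)]
[[ 0.47727203 -0.25599871  0.125     ]]
```

```bash
python3 - <<'E'
from h import *
d=robot.snapshot("side"); b=cv2.imread("pics/side0.png",0).astype(float)
r=b[122:139,326:348]; w=np.clip(62-r,0,None); yy,xx=np.mgrid[122:139,326:348]
print(r[::2,::2].astype(int)); c=[(w*xx).sum()/w.sum(),(w*yy).sum()/w.sum()]; print(c,ray(d,c,.125), proj(d,[[.477,-.2565,.125]]))
# key check: side0 shank offset (about -0.9px at z .1): 
print(ray(d,[[306.0,240]],.11), proj(d,[[.5125,.2219,.11]]))
s=robot.sense();T=toolT(s);w=robot.snapshot("wrist")
p=s["ee_pos"]; y=T[:3,1]
print("bar in wrist pred",proj(w,[p+[0,0,.043]+y*k for k in (.045,.0,-.045)],T))
E
```

```text
[[80 82 81 81 81 80 81 81 79 81 80]
 [82 81 78 81 81 82 79 82 81 79 78]
 [79 82 84 79 77 80 83 81 76 79 78]
 [80 83 76 64 58 57 62 71 80 80 81]
 [72 77 71 47 40 38 40 57 75 83 80]
 [52 63 77 70 64 58 65 69 77 81 80]
 [36 44 73 81 80 80 81 83 81 79 75]
 [37 33 70 83 81 80 78 81 78 81 77]
 [72 40 70 81 81 79 79 82 82 80 80]]
[np.float64(331.6578947368421), np.float64(132.5228832951945)] [[ 0.4872937  -0.23816055  0.125     ]] [[335.69402287 129.98377284]]
[[0.51372847 0.21764221 0.11      ]] [[306.41787011 241.45323543]]
bar in wrist pred [[251.9290738  174.23556165]
 [251.92350683 246.24323963]
 [251.91869607 308.46949463]]
```

Call:
play_rows(targets=[[-1.5,-15,0,0.007],[-3,-31,0,0.007],[-3,-31,-15,0.007],[-3,-31,-30,0.007],[-3,-31,-42,0.007],[-3,-31,-42,0.007],[-3,-31,-42,0.007],[-3,-31,-42,0.007]])

```text
time_s: 7.15
ee_pos: [0.4779, -0.2535, 0.2708]
eef_rot: [-116.4, 89.9, -11.9]
contact_force: [0.3, -0.7, -1.8]
finger_gap: 0.0138
```

```bash
python3 - <<'E'
from h import *
s=robot.sense(); T=toolT(s); z=T[:3,2]; print(s["time_s"],s["ee_pos"],"yaw",np.degrees(np.arctan2(z[1],z[0])),T[:3,0],s["contact_force"],s["ft_torque"])
d=robot.snapshot("side"); cv2.imwrite("pics/s4.png",cv2.resize(d["image"][80:180,290:390,::-1],None,fx=6,fy=6,interpolation=cv2.INTER_CUBIC))
d=robot.snapshot("wrist"); cv2.imwrite("pics/w4.png",cv2.resize(d["image"][95:225,160:320,::-1],None,fx=4.5,fy=4.5,interpolation=cv2.INTER_CUBIC))
E
```

```text
7.15 [ 0.47785409 -0.25349806  0.27082576] yaw 104.47288648807077 [ 1.82619141e-03 -3.86105072e-04 -9.99998258e-01] [ 0.2766667  -0.71010594 -1.8059662 ] [ 0.0914798  -0.01914039 -0.0238932 ]
```

View pics/s4.png

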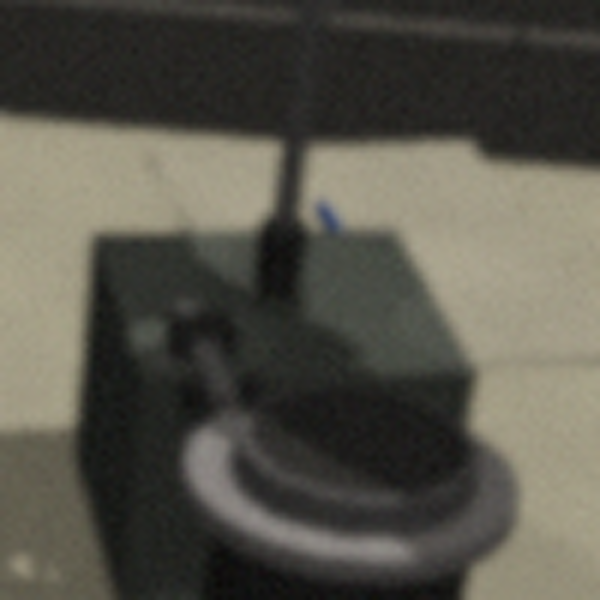

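View pics/w4.png

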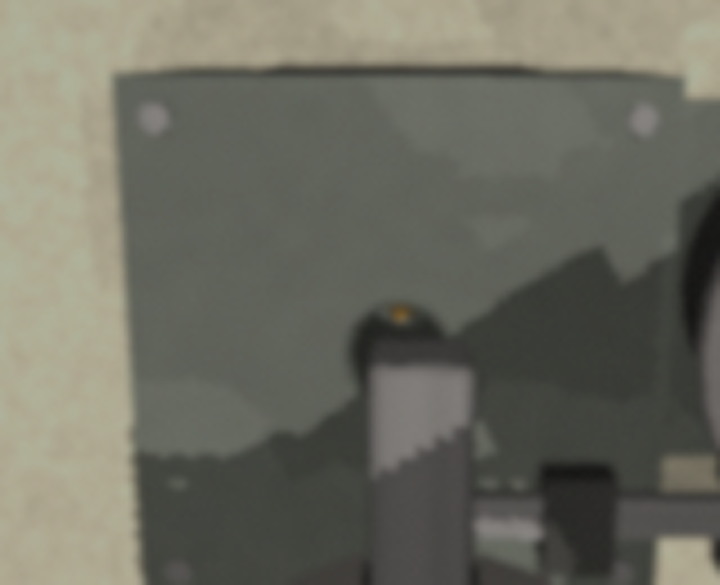

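```bash
python3 - <<'E'
from h import *
s=robot.sense(); T=toolT(s); d=robot.snapshot("wrist"); a=cv2.cvtColor(d["image"],cv2.COLOR_RGB2GRAY).astype(int)
print(s["ee_pos"])
print(a[158:180:2,234:262])
print(ray(d,[[248.5,172.4]],.125,T))
p=s["ee_pos"]
print("axis at well depth", proj(d,[[p[0],p[1],.125]],T), "bar", proj(d,[p+[0,0,.043]+T[:3,1]*.045],T))
E
```

```text
[ 0.4779007  -0.25365015  0.27106348]
[[ 98  97  98  97  97  97  96  96  97  97  98  98  99  98  97  97  97  98
   97  97  97  97  98  97  97  96  96  96]
 [ 98  98  97  98  97  97  98  96  97  97  97  96  97  97  96  97  96  97
   97  98  98  98  98  98  97  97  97  97]
 [ 98  98  98  99  98  97  97  96  93  90  87  84  82  80  81  80  80  83
   85  89  91  96  97  98  98  98  98  98]
 [ 98  98  97  97  96  94  88  80  72  67  71  76  76  77  84  85  77  66
   62  65  69  77  85  93  97  99  98  98]
 [ 96  97  96  94  87  76  64  51  43  43  46  50  57  66  79  82  76  63
   53  48  47  51  63  75  86  93  96  96]
 [ 96  96  93  85  72  58  45  37  37  36  38  38  39  41  43  43  44  42
   43  42  40  39  43  54  68  80  87  83]
 [ 97  95  89  77  61  46  38  36  38  42  45  47  48  48  46  46  46  46
   47  48  48  47  47  49  55  59  62  60]
 [ 96  95  86  72  55  41  36  39  44  51  55  56  56  57  57  57  58  57
   58  57  57  57  58  57  58  57  58  57]
 [ 97  95  86  71  55  42  37  41  49  56  60  60  60  59  58  59  61  62
   60  61  62  62  61  62  62  61  60  59]
 [ 96  95  89  78  64  49  40  48  63  78  87  90  89  86  86  87  90  93
   94  94  93  92  92  90  89  88  85  82]
 [ 96  94  92  84  72  58  46  57  81  99 109 115 116 118 119 120 121 121
  121 121 119 118 116 115 114 115 115 115]]
[[ 0.47679077 -0.25914261  0.125     ]]
axis at well depth [[252.54871644 174.32007017]] bar [[251.81235444 174.30445926]]
```

Call:
play_rows(targets=[[-1,-3.4,0,0],[-1,-3.4,0,0],[-1,-3.4,0,0],[-1,-3.4,0,0]])

```text
time_s: 7.7
ee_pos: [0.4768, -0.2571, 0.271]
eef_rot: [-117.8, 89.9, -13.4]
contact_force: [0.7, -0.4, -2.1]
finger_gap: 0.0137
```

```bash
cat >> h.py <<'E'
def st():
    s=robot.sense(); T=toolT(s); z=T[:3,2]
    print(round(s["time_s"],2),"tcp mm",(s["ee_pos"]*1e3).round(1),"foot z",round(s["ee_pos"][2]*1e3-137.4,1),"yaw",round(np.degrees(np.arctan2(z[1],z[0])),2),"ax",(T[:3,0]*1e3).round(1),"F",s["contact_force"].round(1),"M",s["ft_torque"].round(2),"gap",round(s["finger_gap"]*1e3,1))
    return s,T
E
python3 - <<'E'
from h import *
s,T=st(); print(s["joint_vel"].round(2), s["qpos"].round(2))
d=robot.snapshot("wrist"); cv2.imwrite("pics/w5.png",cv2.resize(d["image"][95:225,160:320,::-1],None,fx=4.5,fy=4.5,interpolation=cv2.INTER_CUBIC))
st()
E
```

```text
7.7 tcp mm [ 476.8 -257.1  271. ] foot z 133.6 yaw 104.45 ax [ 2.1e+00 -5.0e-01 -1.0e+03] F [ 0.7 -0.4 -2.1] M [0.1  0.04 0.02] gap 13.7
[ 0.18  0.05  0.05 -0.1  -0.   -0.02] [-4.0360e+01 -4.1800e+00  9.9680e+01  6.0000e-02  8.4390e+01 -1.4482e+02]
7.75 tcp mm [ 476.8 -257.1  270.9] foot z 133.5 yaw 104.46 ax [ 2.e+00 -5.e-01 -1.e+03] F [ 0.2  0.1 -1.9] M [ 0.04  0.01 -0.  ] gap 13.7
```

View pics/w5.png

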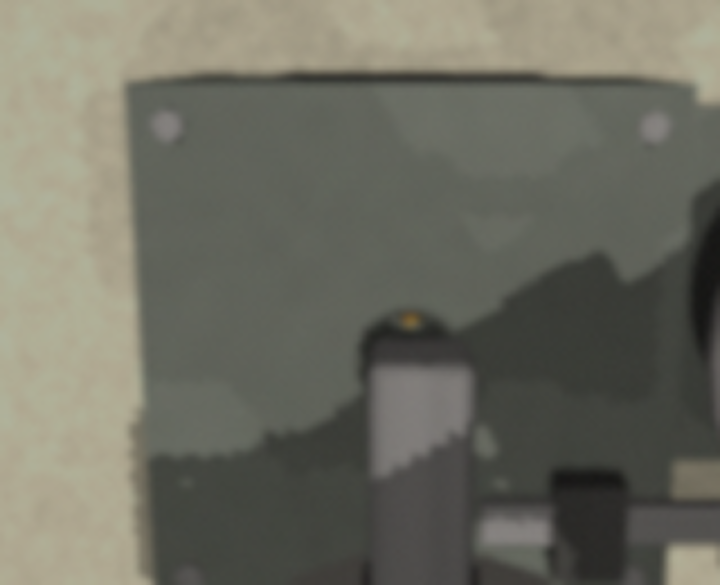

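```bash
python3 - <<'E'
from h import *
s,T=st(); d=robot.snapshot("wrist")
C=np.array([[126,85],[695,88],[166,127],[655,127]])/4.5+[160-.4,95-.4]
H=ray(d,C,.125,T); print(H.round(4)); v=H[1]-H[0]; print(np.linalg.norm(v),np.degrees(np.arctan2(v[1],v[0]))); u=v/np.linalg.norm(v); n=np.array([-u[1],u[0],0]); print("centre",(H[0]+H[1])/2-n*.075)
v=H[3]-H[2]; print("screws",np.linalg.norm(v),np.degrees(np.arctan2(v[1],v[0])),(H[2]+H[3])/2)
# view 3
T3=toolT(dict(eef_rot=[-147.7,89.9,-43.8],ee_pos=[.47977,-.226,.3119]));R=T.copy()
import math
c,sn=math.cos(math.radians(103.89-104.46)),math.sin(math.radians(103.89-104.46)); R[:3,:3]=np.array([[c,-sn,0],[sn,c,0],[0,0,1]])@T[:3,:3]; R[:3,3]=[.47977,-.226,.3119]
C=np.array([[60,52],[573,48],[96,89],[536,86]])/4.5+[160-.4,95-.4]
H=ray(d,C,.125,R); v=H[3]-H[2]; print("v3 screws",np.linalg.norm(v),(H[2]+H[3])/2); print((H[0]+H[1])/2)
E
```

```text
7.75 tcp mm [ 476.8 -257.1  270.9] foot z 133.5 yaw 104.46 ax [ 2.e+00 -5.e-01 -1.e+03] F [ 0.2  0.1 -1.9] M [ 0.04  0.01 -0.  ] gap 13.7
[[ 0.4249 -0.3492  0.125 ]
 [ 0.3884 -0.2053  0.125 ]
 [ 0.4328 -0.337   0.125 ]
 [ 0.4005 -0.2124  0.125 ]]
0.1484874508283333 104.22902790812732
centre [ 0.47936931 -0.25882663  0.125     ]
screws 0.12872202954174392 104.52224617786047 [ 0.41666006 -0.27471905  0.125     ]
v3 screws 0.12850448632199415 [ 0.41750322 -0.27229435  0.125     ]
[ 0.40721765 -0.27446477  0.125     ]
```

Call:
play_rows(targets=[[0,-2,0,0],[0,-2,0,0],[0,-2,-3,0],[0,-2,-6,0],[0,-2,-7,0],[0,-2,-8,0],[0,-2,-8,0]])

```text
time_s: 8.5
ee_pos: [0.4767, -0.2589, 0.2627]
eef_rot: [-112.6, 89.9, -8.1]
contact_force: [-0.1, 0.5, -1.5]
finger_gap: 0.0135
```

```bash
python3 - <<'E'
from h import *
s,T=st()
E
```

```text
8.5 tcp mm [ 476.7 -258.9  262.7] foot z 125.3 yaw 104.46 ax [ 1.7e+00 -2.0e-01 -1.0e+03] F [-0.1  0.5 -1.5] M [ 0.04 -0.02  0.05] gap 13.5
```

Foot about at the mouth's level; lower in 1 mm steps.

Call:
play_rows(targets=[[0,0,-1,0],[0,0,-2,0],[0,0,-3,0],[0,0,-3,0]])

```text
time_s: 8.9
ee_pos: [0.4767, -0.2589, 0.2595]
eef_rot: [-106.2, 89.9, -1.7]
contact_force: [0.1, 0.1, -2.2]
finger_gap: 0.0137
```

```bash
python3 - <<'E'
from h import *
s,T=st()
d=robot.snapshot("side"); cv2.imwrite("pics/s6.png",cv2.resize(d["image"][80:180,290:390,::-1],None,fx=6,fy=6,interpolation=cv2.INTER_CUBIC))
E
```

```text
8.9 tcp mm [ 476.7 -258.9  259.5] foot z 122.1 yaw 104.46 ax [    1.5    -0.  -1000. ] F [ 0.1  0.1 -2.2] M [0.09 0.04 0.07] gap 13.7
```

View pics/s6.png

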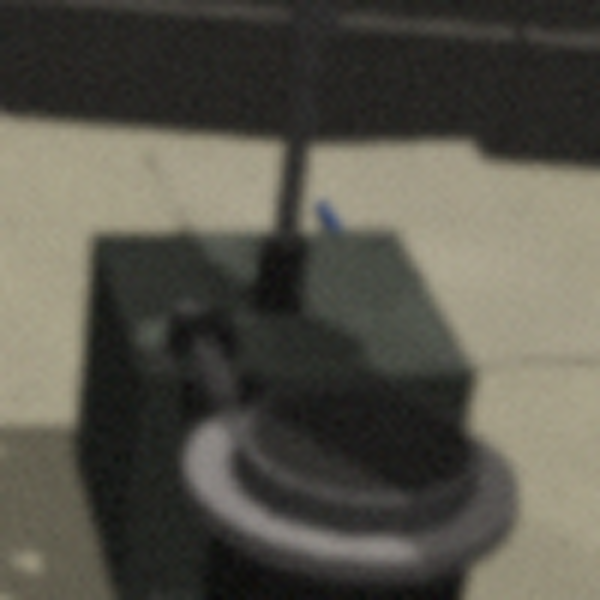

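Call:
play_rows(targets=[[0,0,-1,0],[0,0,-2,0],[0,0,-3,0],[0,0,-4,0],[0,0,-5,0],[0,0,-5,0]])

```text
time_s: 9.55
ee_pos: [0.4766, -0.2589, 0.2544]
eef_rot: [-101.2, 89.9, 3.3]
contact_force: [-0.3, 0.1, -2.3]
finger_gap: 0.0136
```

```bash
python3 - <<'E'
from h import *
s,T=st()
E
```

```text
9.55 tcp mm [ 476.6 -258.9  254.4] foot z 117.0 yaw 104.46 ax [ 1.3e+00  1.0e-01 -1.0e+03] F [-0.3  0.1 -2.3] M [ 0.05  0.05 -0.02] gap 13.6
```

Call:
play_rows(targets=[[0,0,-3,0],[0,0,-6,0],[0,0,-9,0],[0,0,-12,0],[0,0,-15,0],[0,0,-15,0]])

```text
time_s: 10.15
ee_pos: [0.4764, -0.2587, 0.2387]
eef_rot: [-46.6, 89.9, 57.8]
contact_force: [0.5, 0.8, -1.9]
finger_gap: 0.0139
```

```bash
python3 - <<'E'
from h import *
s,T=st()
E
```

```text
10.15 tcp mm [ 476.4 -258.7  238.7] foot z 101.3 yaw 104.46 ax [ 5.e-01  8.e-01 -1.e+03] F [ 0.5  0.8 -1.9] M [ 0.04 -0.03  0.  ] gap 13.9
```

Call:
play_rows(targets=[[0.2,-0.2,-3,0],[0.2,-0.2,-6,0],[0.2,-0.2,-9,0],[0.2,-0.2,-12,0],[0.2,-0.2,-15,0],[0.2,-0.2,-15,0]])

```text
time_s: 10.75
ee_pos: [0.4763, -0.2586, 0.2231]
eef_rot: [-4.0, 89.9, 100.4]
contact_force: [0.2, 0.6, -2.0]
finger_gap: 0.0136
```

```bash
python3 - <<'E'
from h import *
s,T=st()
E
```

```text
10.75 tcp mm [ 476.3 -258.6  223.1] foot z 85.7 yaw 104.46 ax [-3.0e-01  1.5e+00 -1.0e+03] F [ 0.2  0.6 -2. ] M [ 0.02 -0.02  0.03] gap 13.6
```

Call:
play_rows(targets=[[0.3,-0.3,-4,0],[0.4,-0.5,-8,0],[0.4,-0.5,-12,0],[0.4,-0.5,-16,0],[0.4,-0.5,-20,0],[0.4,-0.5,-24,0],[0.4,-0.5,-24,0]])

```text
time_s: 11.45
ee_pos: [0.4764, -0.2588, 0.1982]
eef_rot: [15.2, 89.8, 119.6]
contact_force: [-0.5, -0.2, -2.4]
finger_gap: 0.0137
```

```bash
python3 - <<'E'
from h import *
s,T=st()
E
```

```text
11.45 tcp mm [ 476.4 -258.8  198.2] foot z 60.8 yaw 104.46 ax [   -1.4     2.4 -1000. ] F [-0.5 -0.2 -2.4] M [0.03 0.02 0.  ] gap 13.7
```

Call:
play_rows(targets=[[0,-0.3,-4,0],[0,-0.3,-8,0],[0,-0.3,-12,0],[0,-0.3,-15,0],[0,-0.3,-15,0]])

```text
time_s: 11.95
ee_pos: [0.4761, -0.2589, 0.1826]
eef_rot: [20.2, 89.8, 124.7]
contact_force: [-0.4, -0.0, -2.4]
finger_gap: 0.0137
```

```bash
python3 - <<'E'
from h import *
s,T=st()
E
```

```text
11.95 tcp mm [ 476.1 -258.9  182.6] foot z 45.2 yaw 104.46 ax [   -2.1     3.1 -1000. ] F [-0.4 -0.  -2.4] M [ 0.09 -0.01  0.01] gap 13.7
```

Call:
play_rows(targets=[[0,0,-0.5,0],[0,0,-1,0],[0,0,-1.5,0],[0,0,-2,0],[0,0,-2,0]])

```text
time_s: 12.45
ee_pos: [0.4761, -0.2589, 0.1806]
eef_rot: [20.5, 89.8, 125.0]
contact_force: [0.8, 0.7, -1.9]
finger_gap: 0.0141
```

```bash
python3 - <<'E'
from h import *
s,T=st()
E
```

```text
12.45 tcp mm [ 476.1 -258.9  180.6] foot z 43.2 yaw 104.45 ax [   -2.1     3.1 -1000. ] F [ 0.8  0.7 -1.9] M [ 0.04  0.01 -0.02] gap 14.1
```

Call:
play_rows(targets=[[0,0,-0.5,0],[0,0,-1,0],[0,0,-1.5,0],[0,0,-2,0],[0,0,-2.5,0],[0,0,-3,0],[0,0,-3,0]])

```text
time_s: 13.15
ee_pos: [0.4761, -0.2589, 0.1775]
eef_rot: [20.8, 89.8, 125.3]
contact_force: [0.3, 0.4, -1.7]
finger_gap: 0.0136
```

```bash
python3 - <<'E'
from h import *
s,T=st()
E
```

```text
13.15 tcp mm [ 476.1 -258.9  177.5] foot z 40.1 yaw 104.46 ax [   -2.2     3.1 -1000. ] F [ 0.3  0.4 -1.7] M [ 0.06 -0.06  0.01] gap 13.6
```

Call:
play_rows(targets=[[0,0,-0.5,0],[0,0,-1,0],[0,0,-1,0]])

```text
time_s: 13.45
ee_pos: [0.4761, -0.259, 0.1765]
eef_rot: [20.2, 89.8, 124.6]
contact_force: [0.0, -0.9, -0.9]
finger_gap: 0.0138
```

```bash
python3 - <<'E'
from h import *
s,T=st()
E
```

```text
13.45 tcp mm [ 476.1 -259.   176.5] foot z 39.1 yaw 104.46 ax [   -2.      2.9 -1000. ] F [ 0.  -0.9 -0.9] M [-0.01 -0.11  0.01] gap 13.8
```

Call:
play_rows(targets=[[0,-0.3,-0.3,0],[0,-0.3,-0.6,0],[0,-0.3,-1,0],[0,-0.3,-1,0]])

```text
time_s: 13.85
ee_pos: [0.4761, -0.2592, 0.1754]
eef_rot: [19.2, 89.8, 123.6]
contact_force: [-0.2, -1.1, -2.0]
finger_gap: 0.0138
```

```bash
python3 - <<'E'
from h import *
s,T=st()
E
```

```text
13.85 tcp mm [ 476.1 -259.2  175.4] foot z 38.0 yaw 104.45 ax [   -2.     3. -1000.] F [-0.2 -1.1 -2. ] M [ 0.06 -0.11  0.05] gap 13.8
```

Call:
play_rows(targets=[[0,-0.5,-0.3,0],[0,-0.5,-0.6,0],[0,-0.5,-1,0],[0,-0.5,-1,0]])

```text
time_s: 14.25
ee_pos: [0.4764, -0.2598, 0.1751]
eef_rot: [12.0, 89.8, 116.5]
contact_force: [-0.7, -0.8, 2.9]
finger_gap: 0.0136
```

```bash
python3 - <<'E'
from h import *
s,T=st()
E
```

```text
14.25 tcp mm [ 476.4 -259.8  175.1] foot z 37.7 yaw 104.46 ax [   -1.4     2.8 -1000. ] F [-0.7 -0.8  2.9] M [0.47 0.13 0.01] gap 13.6
```

Call:
play_rows(targets=[[0,-0.2,-0.5,-0.04],[0,-0.2,-0.5,-0.08],[0,-0.2,-0.5,-0.12],[0,-0.2,-0.5,-0.12]])

```text
time_s: 14.65
ee_pos: [0.4766, -0.26, 0.175]
eef_rot: [3.1, 89.8, 100.7]
contact_force: [-0.4, 1.5, 3.6]
finger_gap: 0.0136
```

```bash
python3 - <<'E'
from h import *
s,T=st()
E
```

```text
14.65 tcp mm [ 476.6 -260.   175. ] foot z 37.6 yaw 97.59 ax [-5.0e-01  2.8e+00 -1.0e+03] F [-0.4  1.5  3.6] M [0.51 0.03 0.  ] gap 13.6
```

Call:
play_rows(targets=[[0,0.2,-0.5,-0.04],[0,0.2,-0.5,-0.08],[0,0.2,-0.5,-0.12],[0,0.2,-0.5,-0.12]])

```text
time_s: 15.05
ee_pos: [0.4768, -0.2599, 0.1749]
eef_rot: [-7.0, 89.9, 83.8]
contact_force: [0.2, 1.5, 3.2]
finger_gap: 0.0135
```

```bash
python3 - <<'E'
from h import *
s,T=st()
E
```

```text
15.05 tcp mm [ 476.8 -259.9  174.9] foot z 37.5 yaw 90.76 ax [ 3.0e-01  2.5e+00 -1.0e+03] F [0.2 1.5 3.2] M [ 0.41  0.07 -0.01] gap 13.5
```

Call:
play_rows(targets=[[0,0,-0.5,-0.04],[0,0,-0.5,-0.08],[0,0,-0.5,-0.12],[0,0,-0.5,-0.12]])

```text
time_s: 15.45
ee_pos: [0.477, -0.2601, 0.1748]
eef_rot: [-22.1, 89.9, 61.8]
contact_force: [-0.4, 1.2, 3.8]
finger_gap: 0.0139
```

```bash
python3 - <<'E'
from h import *
s,T=st()
E
```

```text
15.45 tcp mm [ 477.  -260.1  174.8] foot z 37.4 yaw 83.96 ax [    1.1     2.  -1000. ] F [-0.4  1.2  3.8] M [ 0.37  0.11 -0.01] gap 13.9
```

Call:
play_rows(targets=[[0,0.2,-0.4,-0.04],[0,0.2,-0.4,-0.08],[0,0.2,-0.4,-0.12],[0,0.2,-0.4,-0.12]])

```text
time_s: 15.85
ee_pos: [0.4771, -0.2601, 0.1748]
eef_rot: [-36.5, 89.9, 40.6]
contact_force: [-0.6, 0.3, 4.1]
finger_gap: 0.0137
```

```bash
python3 - <<'E'
from h import *
s,T=st()
E
```

```text
15.85 tcp mm [ 477.1 -260.1  174.8] foot z 37.4 yaw 77.18 ax [    1.6     1.4 -1000. ] F [-0.6  0.3  4.1] M [0.32 0.17 0.03] gap 13.7
```

Call:
play_rows(targets=[[0,0.1,-0.5,-0.04],[0,0.1,-0.5,-0.08],[0,0.1,-0.5,-0.12],[0,0.1,-0.5,-0.12]])

```text
time_s: 16.25
ee_pos: [0.4772, -0.2601, 0.1746]
eef_rot: [-44.2, 89.9, 26.2]
contact_force: [-0.3, 1.0, 4.3]
finger_gap: 0.0135
```

```bash
python3 - <<'E'
from h import *
s,T=st()
E
```

```text
16.25 tcp mm [ 477.2 -260.1  174.6] foot z 37.2 yaw 70.42 ax [ 1.9e+00  9.0e-01 -1.0e+03] F [-0.3  1.   4.3] M [0.39 0.23 0.04] gap 13.5
```

Call:
play_rows(targets=[[0,0.1,-0.5,-0.04],[0,0.1,-0.5,-0.08],[0,0.1,-0.5,-0.12],[0,0.1,-0.5,-0.12]])

```text
time_s: 16.65
ee_pos: [0.4772, -0.2602, 0.1744]
eef_rot: [-56.4, 89.9, 7.3]
contact_force: [0.4, 0.7, 4.3]
finger_gap: 0.0136
```

```bash
python3 - <<'E'
from h import *
s,T=st()
E
```

```text
16.65 tcp mm [ 477.2 -260.2  174.4] foot z 37.0 yaw 63.65 ax [ 2.2e+00  3.0e-01 -1.0e+03] F [0.4 0.7 4.3] M [0.41 0.31 0.05] gap 13.6
```

Call:
play_rows(targets=[[0,0.1,-0.5,-0.04],[0,0.1,-0.5,-0.08],[0,0.1,-0.5,-0.12],[0,0.1,-0.5,-0.12]])

```text
time_s: 17.05
ee_pos: [0.4772, -0.2601, 0.1742]
eef_rot: [-59.3, 89.9, -2.4]
contact_force: [-1.3, 0.7, 4.4]
finger_gap: 0.0137
```

```bash
python3 - <<'E'
from h import *
s,T=st()
E
```

```text
17.05 tcp mm [ 477.2 -260.1  174.2] foot z 36.8 yaw 56.88 ax [ 2.2e+00 -1.0e-01 -1.0e+03] F [-1.3  0.7  4.4] M [0.48 0.37 0.05] gap 13.7
```

Call:
play_rows(targets=[[-0.2,0.3,-0.4,-0.04],[-0.2,0.3,-0.4,-0.08],[-0.2,0.3,-0.4,-0.12],[-0.2,0.3,-0.4,-0.12]])

```text
time_s: 17.45
ee_pos: [0.4767, -0.2593, 0.1726]
eef_rot: [-21.3, 89.9, 28.8]
contact_force: [0.5, 1.1, -2.7]
finger_gap: 0.0141
```

```bash
python3 - <<'E'
from h import *
s,T=st()
E
```

```text
17.45 tcp mm [ 476.7 -259.3  172.6] foot z 35.2 yaw 50.12 ax [ 1.5e+00  8.0e-01 -1.0e+03] F [ 0.5  1.1 -2.7] M [ 0.27 -0.24 -0.01] gap 14.1
```

Call:
play_rows(targets=[[-0.2,0.3,-0.4,-0.04],[-0.2,0.3,-0.4,-0.08],[-0.2,0.3,-0.4,-0.12],[-0.2,0.3,-0.4,-0.12]])

```text
time_s: 17.85
ee_pos: [0.4767, -0.2588, 0.1714]
eef_rot: [-15.2, 89.9, 28.1]
contact_force: [2.5, 0.1, -2.9]
finger_gap: 0.0136
```

```bash
python3 - <<'E'
from h import *
s,T=st()
E
```

```text
17.85 tcp mm [ 476.7 -258.8  171.4] foot z 34.0 yaw 43.35 ax [    2.1     1.1 -1000. ] F [ 2.5  0.1 -2.9] M [ 0.15 -0.68 -0.01] gap 13.6
```

Call:
play_rows(targets=[[0.3,-0.2,-1,0],[0.4,-0.3,-2,0],[0.4,-0.3,-3,0],[0.4,-0.3,-3,0]])

```text
time_s: 18.25
ee_pos: [0.4771, -0.2591, 0.1681]
eef_rot: [-9.5, 89.9, 33.8]
contact_force: [1.5, 0.5, -1.4]
finger_gap: 0.0135
```

```bash
python3 - <<'E'
from h import *
s,T=st()
E
```

```text
18.25 tcp mm [ 477.1 -259.1  168.1] foot z 30.7 yaw 43.38 ax [    2.      1.3 -1000. ] F [ 1.5  0.5 -1.4] M [ 0.25 -0.48 -0.03] gap 13.5
```

Call:
play_rows(targets=[[0.2,0,-1,0],[0.3,0,-2,0],[0.3,0,-3,0],[0.3,0,-4,0],[0.3,0,-4,0]])

```text
time_s: 18.75
ee_pos: [0.4773, -0.259, 0.1639]
eef_rot: [-4.4, 89.9, 39.0]
contact_force: [1.3, 0.4, -2.0]
finger_gap: 0.0137
```

```bash
python3 - <<'E'
from h import *
s,T=st()
E
```

```text
18.75 tcp mm [ 477.3 -259.   163.9] foot z 26.5 yaw 43.38 ax [    1.8     1.5 -1000. ] F [ 1.3  0.4 -2. ] M [ 0.19 -0.38 -0.02] gap 13.7
```

Call:
play_rows(targets=[[0.2,0.1,-1,0],[0.3,0.1,-2,0],[0.3,0.1,-3,0],[0.3,0.1,-4,0],[0.3,0.1,-4,0]])

```text
time_s: 19.25
ee_pos: [0.4775, -0.2589, 0.1597]
eef_rot: [1.9, 89.9, 45.3]
contact_force: [0.4, 1.1, -2.3]
finger_gap: 0.014
```

```bash
python3 - <<'E'
from h import *
s,T=st()
E
```

```text
19.25 tcp mm [ 477.5 -258.9  159.7] foot z 22.3 yaw 43.38 ax [    1.5     1.5 -1000. ] F [ 0.4  1.1 -2.3] M [ 0.1  -0.26  0.05] gap 14.0
```

Call:
play_rows(targets=[[0.1,0.1,-1,0],[0.2,0.1,-2,0],[0.2,0.1,-2.6,0],[0.2,0.1,-2.6,0]])

```text
time_s: 19.65
ee_pos: [0.4776, -0.2588, 0.1569]
eef_rot: [6.8, 89.9, 50.2]
contact_force: [0.2, -0.4, -2.4]
finger_gap: 0.0139
```

```bash
python3 - <<'E'
from h import *
s,T=st()
E
```

```text
19.65 tcp mm [ 477.6 -258.8  156.9] foot z 19.5 yaw 43.38 ax [    1.3     1.6 -1000. ] F [ 0.2 -0.4 -2.4] M [ 0.03 -0.26  0.04] gap 13.9
```

Call:
play_rows(targets=[[0,0.1,-0.5,0],[0,0.1,-1,0],[0,0.1,-1,0]])

```text
time_s: 19.95
ee_pos: [0.4777, -0.2589, 0.1563]
eef_rot: [-6.8, 89.9, 36.6]
contact_force: [0.2, 0.1, 1.0]
finger_gap: 0.0136
```

```bash
python3 - <<'E'
from h import *
s,T=st()
E
```

```text
19.95 tcp mm [ 477.7 -258.9  156.3] foot z 18.9 yaw 43.38 ax [    1.6     1.2 -1000. ] F [0.2 0.1 1. ] M [ 0.07 -0.14  0.01] gap 13.6
```

Call:
play_rows(targets=[[0,0,0,-0.07],[0,0,0,-0.14],[0,0,0,-0.21],[0,0,0,-0.28],[0,0,0,-0.35],[0,0,0,-0.35]])

```text
time_s: 20.55
ee_pos: [0.4779, -0.2588, 0.1563]
eef_rot: [-8.0, 89.9, 15.3]
contact_force: [0.5, 0.4, -0.9]
finger_gap: 0.0137
```

```bash
python3 - <<'E'
from h import *
s,T=st(); d=robot.snapshot("wrist"); cv2.imwrite("pics/w7.png",d["image"][:,:,::-1])
E
```

```text
20.55 tcp mm [ 477.9 -258.8  156.3] foot z 18.9 yaw 23.34 ax [ 2.3e+00  6.0e-01 -1.0e+03] F [ 0.5  0.4 -0.9] M [ 0.13 -0.36  0.03] gap 13.7
```

View pics/w7.png

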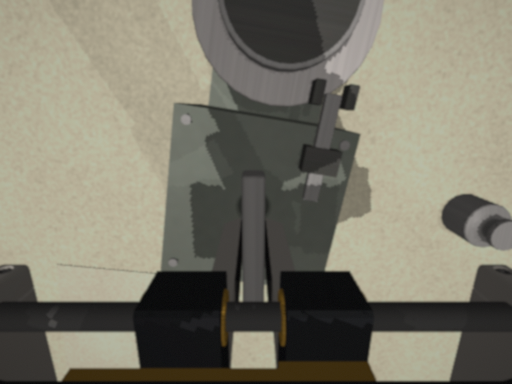

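```bash
cat >> h.py <<'E'
def shk(P,o=(.4774,-.2588),yaw=14.3):
    a=np.radians(yaw); d=np.atleast_2d(P)[:,:2]-o
    return np.c_[d[:,0]*np.cos(a)+d[:,1]*np.sin(a),-d[:,0]*np.sin(a)+d[:,1]*np.cos(a)]*1e3
E
python3 - <<'E'
from h import *
s,T=st(); d=robot.snapshot("wrist"); cv2.imwrite("pics/w7c.png",cv2.resize(d["image"][70:220,250:390,::-1],None,fx=4,fy=4,interpolation=cv2.INTER_CUBIC))
print(proj(d,np.array([[.4774,-.2588,.133]])+[[.045*np.cos(.2496)-y*np.sin(.2496),.045*np.sin(.2496)+y*np.cos(.2496),0] for y in (.002,.02)],T))
print(shk(ray(d,[[312,200]],.133,T)))
E
```

```text
20.6 tcp mm [ 477.9 -258.8  156.3] foot z 18.9 yaw 23.41 ax [ 2.3e+00  6.0e-01 -1.0e+03] F [ 0.9  0.4 -0.5] M [ 0.14 -0.39 -0.04] gap 13.8
[[305.46184081 214.8698111 ]
 [310.07315594 194.64712071]]
[[47.56782902 15.72235674]]
```

View pics/w7c.png

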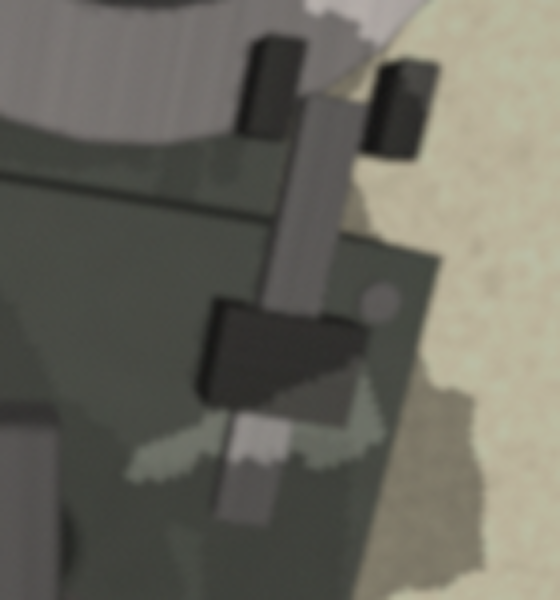

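Call:
play_rows(targets=[[0,0,0,-0.07],[0,0,0,-0.15],[0,0,0,-0.23],[0,0,0,-0.31],[0,0,0,-0.39],[0,0,0,-0.47],[0,0,0,-0.55],[0,0,0,-0.63],[0,0,0,-0.7],[0,0,0,-0.75],[0,0,0,-0.75]])

```text
time_s: 21.75
ee_pos: [0.4782, -0.2589, 0.1563]
eef_rot: [-4.2, 89.8, -23.6]
contact_force: [2.2, -0.4, -1.1]
finger_gap: 0.0138
```

```bash
python3 - <<'E'
from h import *
s,T=st()
E
```

```text
21.75 tcp mm [ 478.2 -258.9  156.3] foot z 18.9 yaw -19.5 ax [    3.     -1.3 -1000. ] F [ 2.2 -0.4 -1.1] M [-0.   -0.64  0.02] gap 13.8
```

Call:
play_rows(targets=[[0.2,0,0,-0.04],[0.3,0,0,-0.08],[0.3,0,0,-0.12],[0.3,0,0,-0.15],[0.3,0,0,-0.15]])

```text
time_s: 22.25
ee_pos: [0.4785, -0.2589, 0.1563]
eef_rot: [-5.2, 89.8, -33.2]
contact_force: [1.0, 0.4, -1.7]
finger_gap: 0.0138
```

```bash
python3 - <<'E'
from h import *
s,T=st(); d=robot.snapshot("wrist"); cv2.imwrite("pics/w8.png",d["image"][:,:,::-1])
E
```

```text
22.25 tcp mm [ 478.5 -258.9  156.3] foot z 18.9 yaw -27.99 ax [    2.9    -1.9 -1000. ] F [ 1.   0.4 -1.7] M [-0.01 -0.41  0.04] gap 13.8
```

View pics/w8.png

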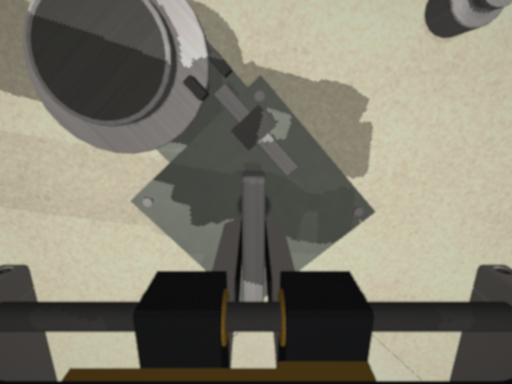

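```bash
python3 - <<'E'
from h import *
s,T=st(); d=robot.snapshot("wrist"); cv2.imwrite("pics/w8c.png",cv2.resize(d["image"][60:190,180:310,::-1],None,fx=4.5,fy=4.5,interpolation=cv2.INTER_CUBIC))
for y in (.002,.005): print(y,proj(d,[[.4774+.045*np.cos(.2496)-y*np.sin(.2496),-.2588+.045*np.sin(.2496)+y*np.cos(.2496),.133]],T))
print(shk(ray(d,[[291,171]],.133,T)))
E
```

```text
22.3 tcp mm [ 478.5 -258.9  156.3] foot z 18.9 yaw -27.99 ax [    2.9    -1.8 -1000. ] F [ 1.7  0.8 -0.2] M [-0.02 -0.41  0.08] gap 13.7
0.002 [[291.75096412 172.47612825]]
0.005 [[289.3403526  169.76883277]]
[[45.33437417  3.33466279]]
```

View pics/w8c.png

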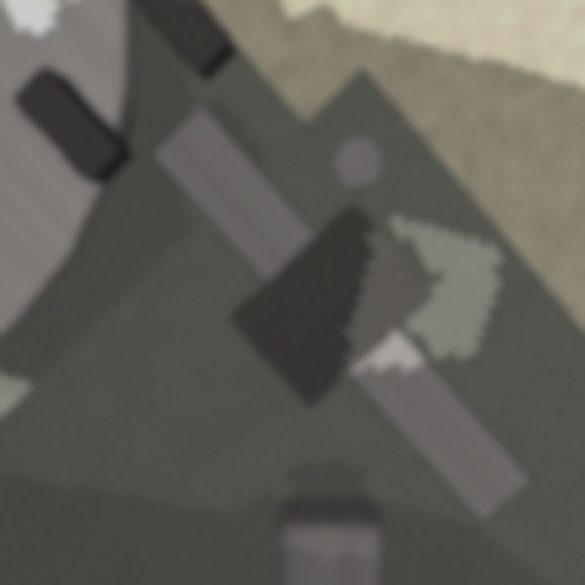

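Call:
play_rows(targets=[[0.2,0,0,-0.025],[0.2,0,0,-0.05],[0.2,0,0,-0.07],[0.2,0,0,-0.07]])

```text
time_s: 22.75
ee_pos: [0.4787, -0.2589, 0.1563]
eef_rot: [-6.1, 89.8, -38.1]
contact_force: [0.8, 0.6, -1.1]
finger_gap: 0.0139
```

```bash
python3 - <<'E'
from h import *
s,T=st()
E
```

```text
22.75 tcp mm [ 478.7 -258.9  156.3] foot z 18.9 yaw -32.04 ax [    2.6    -2.1 -1000. ] F [ 0.8  0.6 -1.1] M [-0.03 -0.37  0.05] gap 13.9
```

Call:
play_rows(targets=[[0.1,0,0,-0.02],[0.1,0,0,-0.035],[0.1,0,0,-0.035],[0.1,0,0,-0.035]])

```text
time_s: 23.15
ee_pos: [0.4788, -0.259, 0.1563]
eef_rot: [-7.8, 89.8, -41.8]
contact_force: [0.9, 0.5, -1.2]
finger_gap: 0.0138
```

```bash
python3 - <<'E'
from h import *
s,T=st()
E
```

```text
23.15 tcp mm [ 478.8 -259.   156.3] foot z 18.9 yaw -34.03 ax [    2.5    -2.2 -1000. ] F [ 0.9  0.5 -1.2] M [-0.03 -0.26  0.22] gap 13.8
```

Call:
play_rows(targets=[[0,0,0,-0.015],[0,0,0,-0.025],[0,0,0,-0.025],[0,0,0,-0.025]])

```text
time_s: 23.55
ee_pos: [0.4788, -0.2589, 0.1563]
eef_rot: [-8.3, 89.8, -43.8]
contact_force: [1.0, -0.5, 0.1]
finger_gap: 0.0135
```

```bash
python3 - <<'E'
from h import *
s,T=st(); d=robot.snapshot("wrist"); cv2.imwrite("pics/w9c.png",cv2.resize(d["image"][60:190,180:310,::-1],None,fx=4.5,fy=4.5,interpolation=cv2.INTER_CUBIC))
for y in (.002,.005): print(y,proj(d,[[.4774+.045*np.cos(.2496)-y*np.sin(.2496),-.2588+.045*np.sin(.2496)+y*np.cos(.2496),.133]],T))
E
```

```text
23.55 tcp mm [ 478.8 -258.9  156.3] foot z 18.9 yaw -35.45 ax [    2.5    -2.4 -1000. ] F [ 1.  -0.5  0.1] M [-0.07 -0.31  0.31] gap 13.5
0.002 [[286.29532182 167.99174687]]
0.005 [[283.507172   165.60623174]]
```

View pics/w9c.png

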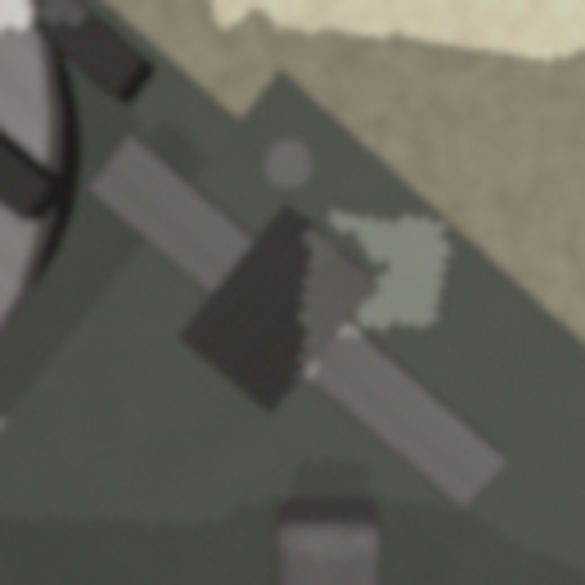

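```bash
python3 - <<'E'
from h import *
s,T=st(); d=robot.snapshot("wrist")
# end mid, and bar other end mid, screw
C=np.array([[486,482],[112,161],[288,163]])/4.5+[180-.4,60-.4]
P=ray(d,C[:2],.133,T); print(shk(P),np.linalg.norm(P[0]-P[1])); print(shk(ray(d,C[2:],.125,T)))
R=T.copy(); a=np.radians(-27.99+35.45); c,n=np.cos(a),np.sin(a); R[:3,:3]=np.array([[c,-n,0],[n,c,0],[0,0,1]])@T[:3,:3]; R[:3,3]=[.4785,-.2589,.1563]
C=np.array([[507,500],[180,130],[358,161]])/4.5+[180-.4,60-.4]
print(shk(ray(d,C[:2],.133,R)),shk(ray(d,C[2:],.125,R)))
E
```

```text
23.6 tcp mm [ 478.8 -259.   156.3] foot z 18.9 yaw -35.45 ax [    2.4    -2.4 -1000. ] F [ 1.6  0.1 -1.3] M [-0.02 -0.3   0.27] gap 13.9
[[46.42558094  1.87690422]
 [46.45453694 85.46401828]] 0.0835871190696387
[[65.09824287 63.41569692]]
[[46.15251006  2.86416529]
 [46.36737523 86.66291289]] [[65.12207419 63.48033289]]
```

Call:
play_rows(targets=[[0,0,0,0.03],[0,0,0,0.07],[0,0,0,0.07],[0,0,2,0.07],[0,0,5,0.07],[0,0,8,0.07],[0,0,8,0.07]])

```text
time_s: 24.35
ee_pos: [0.4788, -0.259, 0.1649]
eef_rot: [-9.1, 89.8, -40.6]
contact_force: [1.6, -0.0, -0.3]
finger_gap: 0.0135
```

```bash
python3 - <<'E'
from h import *
s,T=st()
E
```

```text
24.35 tcp mm [ 478.8 -259.   164.9] foot z 27.5 yaw -31.46 ax [    2.6    -2.3 -1000. ] F [ 1.6 -0.  -0.3] M [-0.01 -0.12  0.06] gap 13.5
```

Call:
play_rows(targets=[[0,0,4,0],[0,0,9,0],[0,0,14,0],[0,0,19,0],[0,0,24,0],[-0.5,0,29,0],[-0.5,0,29,0]])

```text
time_s: 25.05
ee_pos: [0.4787, -0.2594, 0.195]
eef_rot: [-9.9, 89.7, -41.3]
contact_force: [0.2, -0.2, -1.4]
finger_gap: 0.0135
```

```bash
python3 - <<'E'
from h import *
s,T=st()
E
```

```text
25.05 tcp mm [ 478.7 -259.4  195. ] foot z 57.6 yaw -31.46 ax [    3.8    -3.4 -1000. ] F [ 0.2 -0.2 -1.4] M [-0.06  0.08  0.02] gap 13.5
```

Call:
play_rows(targets=[[-0.4,0.4,5,0],[-0.4,0.5,12,0],[-0.4,0.5,20,0],[-0.4,0.5,28,0],[-0.4,0.5,36,0],[-0.4,0.5,36,0]])

```text
time_s: 25.65
ee_pos: [0.479, -0.2594, 0.2329]
eef_rot: [-9.4, 89.5, -40.9]
contact_force: [0.5, -1.3, -2.4]
finger_gap: 0.0138
```

```bash
python3 - <<'E'
from h import *
s,T=st()
E
```

```text
25.65 tcp mm [ 479.  -259.4  232.9] foot z 95.5 yaw -31.46 ax [    6.1    -5.3 -1000. ] F [ 0.5 -1.3 -2.4] M [-0.04  0.1   0.04] gap 13.8
```

Call:
play_rows(targets=[[0,0,8,0],[0,0,18,0],[0,0,28,0],[0,0,38,0],[0,0,50,0],[0,0,65,0],[0,0,80,0],[0,0,80,0]])

```text
time_s: 26.45
ee_pos: [0.48, -0.2603, 0.3164]
eef_rot: [-9.2, 89.2, -40.6]
contact_force: [0.2, -0.6, -1.0]
finger_gap: 0.0137
```

```bash
python3 - <<'E'
from h import *
s,T=st()
d=robot.snapshot("wrist"); cv2.imwrite("pics/w10.png",d["image"][:,:,::-1])
d=robot.snapshot("side"); cv2.imwrite("pics/s10.png",cv2.resize(d["image"][60:210,270:420,::-1],None,fx=4,fy=4,interpolation=cv2.INTER_CUBIC))
E
```

```text
26.45 tcp mm [ 480.  -260.3  316.4] foot z 179.0 yaw -31.46 ax [  10.3   -8.8 -999.9] F [ 0.2 -0.6 -1. ] M [ 0.02  0.13 -0.01] gap 13.7
```

View pics/w10.png

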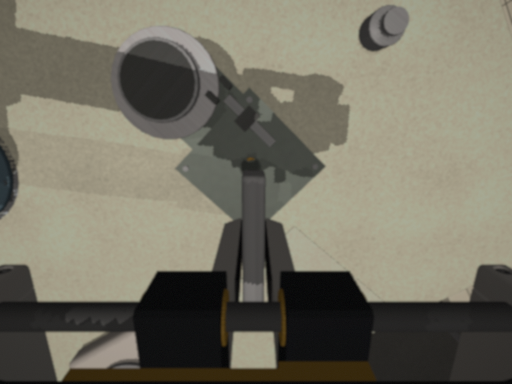

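View pics/s10.png

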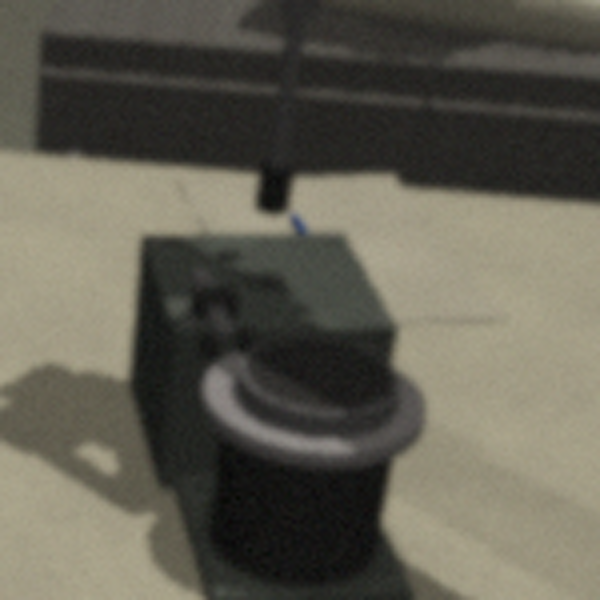

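```bash
python3 - <<'E'
from h import *
d=robot.snapshot("top"); cv2.imwrite("pics/t11.png",cv2.resize(d["image"][195:275,160:260,::-1],None,fx=6,fy=6,interpolation=cv2.INTER_CUBIC))
np.save("t11.npy",d["image"])
d=robot.snapshot("side"); cv2.imwrite("pics/s11.png",cv2.resize(d["image"][230:320,260:350,::-1],None,fx=6,fy=6,interpolation=cv2.INTER_CUBIC)); np.save("s11.npy",d["image"])
E
```

```text
(no output)
```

View pics/t11.png

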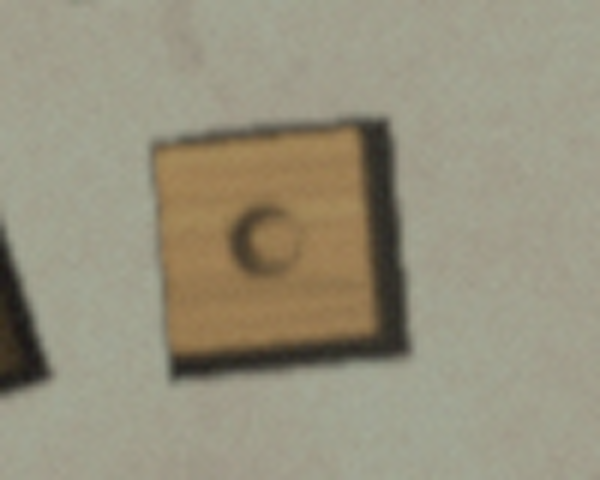

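View pics/s11.png

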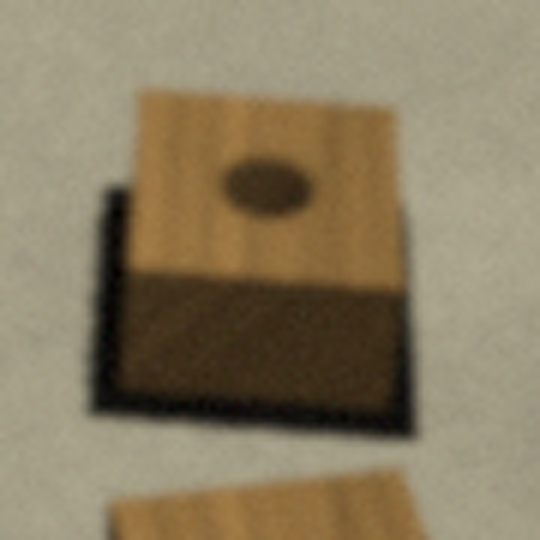

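```bash
python3 - <<'E'
from h import *
d=robot.snapshot("top"); print("top",ray(d,[[203.8,234.75]],.06).round(4)); dt=d
C=np.array([[154,143],[358,125],[378,335],[170,357]])/6+[160-.42,195-.42]; H=ray(d,C,.06); print(H.mean(0),[np.linalg.norm(H[k]-H[k-1]).round(4) for k in range(4)])
d=robot.snapshot("side"); print("side",ray(d,[[304.25,260.75]],.06).round(4))
C=np.array([[138,92],[398,105],[404,290],[128,272]])/6+[260-.42,230-.42]; H=ray(d,C,.06); print(H.mean(0),[np.linalg.norm(H[k]-H[k-1]).round(4) for k in range(4)])
print("side well", ray(d,[[336.2,130.2]],.125))
st()
E
```

```text
top [[0.5123 0.2208 0.06  ]]
[0.51300208 0.22096884 0.06      ] [np.float64(0.0939), np.float64(0.0902), np.float64(0.0924), np.float64(0.091)]
side [[0.5127 0.2232 0.06  ]]
[0.51318615 0.22283198 0.06      ] [np.float64(0.0898), np.float64(0.0913), np.float64(0.0915), np.float64(0.0894)]
side well [[ 0.47555627 -0.25544787  0.125     ]]
26.75 tcp mm [ 478.6 -259.2  311.8] foot z 174.4 yaw -31.46 ax [    4.8    -4.2 -1000. ] F [ 0.2  0.1 -2.1] M [-0.01  0.09  0.02] gap 13.5
```

Call:
play_rows(targets=[[2,25,0,0],[5,70,0,0],[8,115,0,0],[11,160,0,0],[14,205,0,0],[17,250,0,0],[20,295,0,0],[23,340,0,0],[27,385,0,0],[30,425,0,0],[33,460,0,0],[34,481,0,0]])

```text
time_s: 27.95
ee_pos: [0.5121, 0.2243, 0.311]
eef_rot: [-18.1, 89.7, -49.4]
contact_force: [0.1, -0.8, -2.0]
finger_gap: 0.0138
```

```bash
python3 - <<'E'
from h import *
s,T=st()
E
```

```text
27.95 tcp mm [512.1 224.3 311. ] foot z 173.6 yaw -31.33 ax [    3.4    -4.  -1000. ] F [ 0.1 -0.8 -2. ] M [-0.07  0.1  -0.05] gap 13.8
```

Correct and lower to foot ~68 mm (just above the stand's top).

Call:
play_rows(targets=[[0.5,-2.4,-10,0],[0.5,-2.4,-30,0],[0.5,-2.4,-50,0],[0.5,-2.4,-70,0],[0.5,-2.4,-85,0],[0.5,-2.4,-95,0],[0.5,-2.4,-103,0],[0.5,-2.4,-103,0],[0.5,-2.4,-103,0],[0.5,-2.4,-103,0]])

```text
time_s: 28.95
ee_pos: [0.5132, 0.222, 0.2091]
eef_rot: [-3.6, 89.6, -34.9]
contact_force: [0.6, 1.0, -1.8]
finger_gap: 0.0136
```

```bash
python3 - <<'E'
from h import *
s,T=st()
d=robot.snapshot("side"); cv2.imwrite("pics/s12.png",cv2.resize(d["image"][170:320,240:370,::-1],None,fx=4,fy=4,interpolation=cv2.INTER_CUBIC))
d=robot.snapshot("wrist"); cv2.imwrite("pics/w12.png",d["image"][:,:,::-1])
E
```

```text
28.95 tcp mm [513.2 222.  209.1] foot z 71.7 yaw -31.33 ax [    5.2    -3.6 -1000. ] F [ 0.6  1.  -1.8] M [-0.03  0.11  0.01] gap 13.6
```

View pics/s12.png

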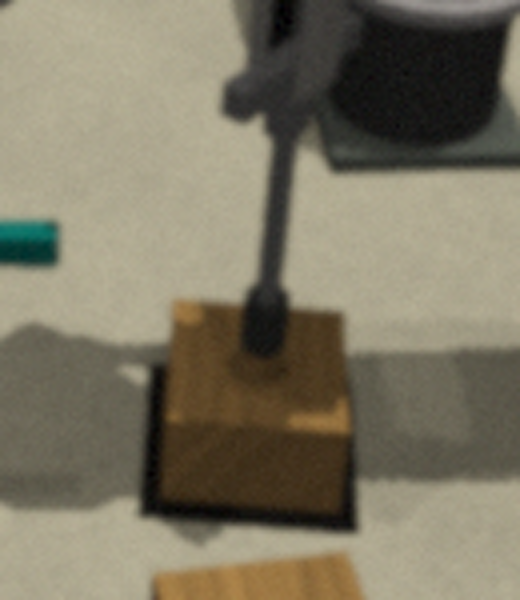

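View pics/w12.png

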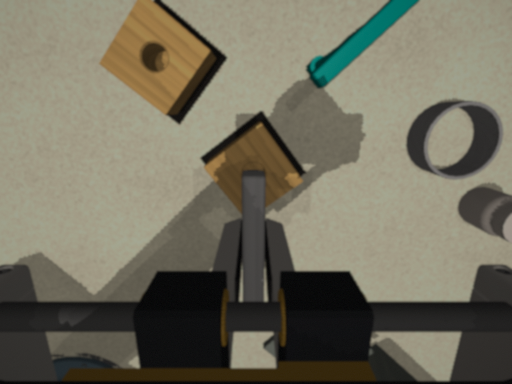

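Call:
play_rows(targets=[[0,0.3,-4,0],[0,0.3,-8,0],[0,0.3,-12,0],[0,0.3,-15,0],[0,0.3,-17,0],[0,0.3,-17,0]])

```text
time_s: 29.65
ee_pos: [0.5128, 0.2223, 0.1914]
eef_rot: [-12.4, 89.7, -43.7]
contact_force: [-0.3, 0.4, -1.7]
finger_gap: 0.0139
```

```bash
python3 - <<'E'
from h import *
s,T=st()
E
```

```text
29.65 tcp mm [512.8 222.3 191.4] foot z 54.0 yaw -31.32 ax [    4.1    -3.9 -1000. ] F [-0.3  0.4 -1.7] M [-0.01  0.1   0.02] gap 13.9
```

In the hole (54 mm, no contact force). Continue down to just above its floor.

Call:
play_rows(targets=[[0,0,-4,0],[0,0,-9,0],[0,0,-14,0],[0,0,-19,0],[0,0,-24,0],[0,0,-24,0]])

```text
time_s: 30.25
ee_pos: [0.5121, 0.2221, 0.1662]
eef_rot: [-31.2, 89.7, -62.5]
contact_force: [0.3, 0.9, -1.4]
finger_gap: 0.0131
```

```bash
python3 - <<'E'
from h import *
s,T=st()
E
```

```text
30.25 tcp mm [512.1 222.1 166.2] foot z 28.8 yaw -31.32 ax [    2.2    -4.3 -1000. ] F [ 0.3  0.9 -1.4] M [-0.04  0.1   0.03] gap 13.1
```

Call:
play_rows(targets=[[0,0,-4,0],[0,0,-9,0],[0,0,-13,0],[0,0,-16,0],[0,0,-18,0],[0,0,-18,0]])

```text
time_s: 30.85
ee_pos: [0.5119, 0.2221, 0.1479]
eef_rot: [-38.2, 89.7, -69.5]
contact_force: [-0.5, -0.3, -2.0]
finger_gap: 0.0134
```

```bash
python3 - <<'E'
from h import *
s,T=st()
E
```

```text
30.85 tcp mm [511.9 222.1 147.9] foot z 10.5 yaw -31.32 ax [    1.6    -4.4 -1000. ] F [-0.5 -0.3 -2. ] M [-0.07  0.08 -0.03] gap 13.4
```

Call:
play_rows(targets=[[0,0,-0.4,0],[0,0,-0.8,0],[0,0,-0.8,0]])

```text
time_s: 31.15
ee_pos: [0.5122, 0.2221, 0.1474]
eef_rot: [-32.5, 89.7, -63.8]
contact_force: [0.2, -0.5, -1.6]
finger_gap: 0.0138
```

```bash
python3 - <<'E'
from h import *
s,T=st()
E
```

```text
31.15 tcp mm [512.2 222.1 147.4] foot z 10.0 yaw -31.32 ax [    2.1    -4.3 -1000. ] F [ 0.2 -0.5 -1.6] M [-0.08  0.17  0.  ] gap 13.8
```

Call:
play_rows(targets=[[0,0,-0.5,0],[0,0,-0.5,0],[0,0,-0.5,0]])

```text
time_s: 31.45
ee_pos: [0.5124, 0.2222, 0.1473]
eef_rot: [-25.9, 89.7, -57.2]
contact_force: [-0.5, -0.3, 1.3]
finger_gap: 0.0137
```

```bash
python3 - <<'E'
from h import *
s,T=st()
E
```

```text
31.45 tcp mm [512.4 222.2 147.3] foot z 9.9 yaw -31.32 ax [    2.7    -4.2 -1000. ] F [-0.5 -0.3  1.3] M [-0.11  0.35 -0.01] gap 13.7
```

Call:
play_rows(targets=[[0,0,0,0],[0,0,0,0],[0,0,0,0],[0,0,0,0],[0,0,0,0],[0,0,0,0]], fingers=110)

```text
time_s: 32.05
ee_pos: [0.5124, 0.2221, 0.1473]
eef_rot: [-26.5, 89.7, -57.8]
contact_force: [-0.1, -0.6, -0.2]
finger_gap: 0.0528
```

```bash
python3 - <<'E'
from h import *
s,T=st()
E
```

```text
32.05 tcp mm [512.4 222.1 147.3] foot z 9.9 yaw -31.33 ax [    2.6    -4.2 -1000. ] F [-0.1 -0.6 -0.2] M [-0.09  0.1  -0.04] gap 52.8
```

Released. Rise and then go aside for a view.

Call:
play_rows(targets=[[0,0,8,0],[0,0,20,0],[0,0,40,0],[0,0,65,0],[0,0,90,0],[0,0,110,0],[0,20,110,0],[0,60,110,0],[-10,105,110,0],[-20,150,110,0],[-30,190,110,0],[-30,190,110,0]])

```text
time_s: 33.25
ee_pos: [0.4808, 0.4162, 0.2585]
eef_rot: [-5.3, 89.8, -36.3]
contact_force: [0.8, -0.9, 0.8]
finger_gap: 0.0535
```

Call:
play_rows(targets=[[-20,40,0,0],[-60,80,0,0],[-80,100,0,0],[-80,100,0,0],[-80,100,0,0]])

```text
time_s: 33.75
ee_pos: [0.401, 0.5161, 0.2594]
eef_rot: [5.2, 89.7, -25.8]
contact_force: [-0.3, -0.9, 0.3]
finger_gap: 0.0535
```

```bash
python3 - <<'E'
from h import *
s,T=st()
d=robot.snapshot("side"); a=d["image"][:,:,::-1]; cv2.imwrite("pics/s13.png",cv2.resize(a[90:320,180:400],None,fx=2.6,fy=2.6,interpolation=cv2.INTER_CUBIC))
dt=robot.snapshot("top"); b=dt["image"][:,:,::-1]; cv2.imwrite("pics/t13.png",b); cv2.imwrite("pics/t13c.png",cv2.resize(b[195:305,295:440],None,fx=5,fy=5,interpolation=cv2.INTER_CUBIC))
cv2.imwrite("pics/t13k.png",cv2.resize(b[190:290,110:250],None,fx=5,fy=5,interpolation=cv2.INTER_CUBIC))
E
```

```text
33.75 tcp mm [401.  516.1 259.4] foot z 122.0 yaw -30.97 ax [    4.6    -2.2 -1000. ] F [-0.3 -0.9  0.3] M [-0.09  0.13  0.05] gap 53.5
```

View pics/s13.png

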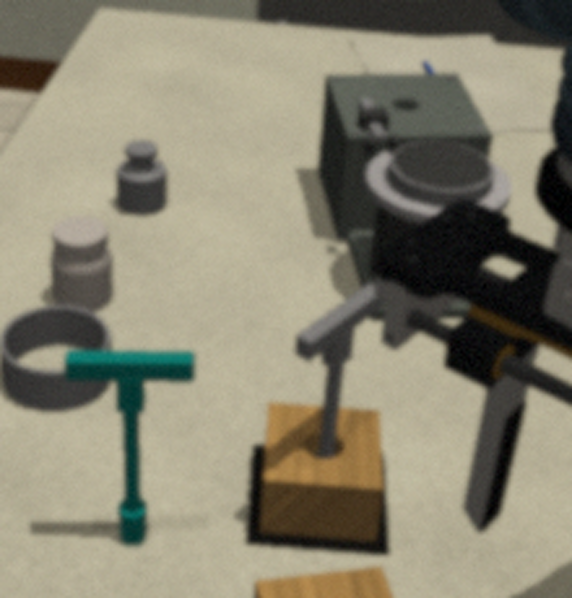

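View pics/t13.png

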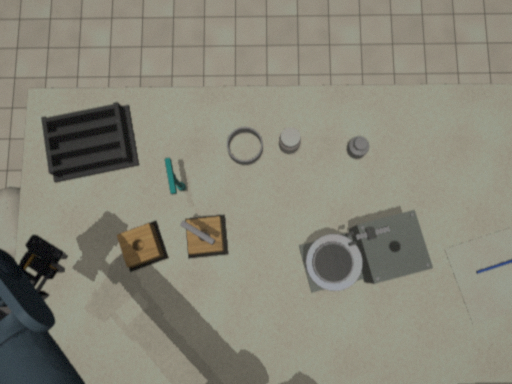

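View pics/t13c.png

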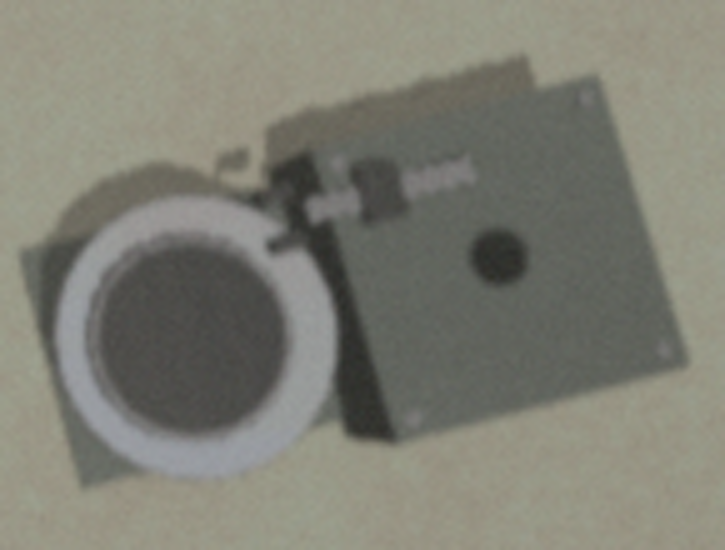

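View pics/t13k.png

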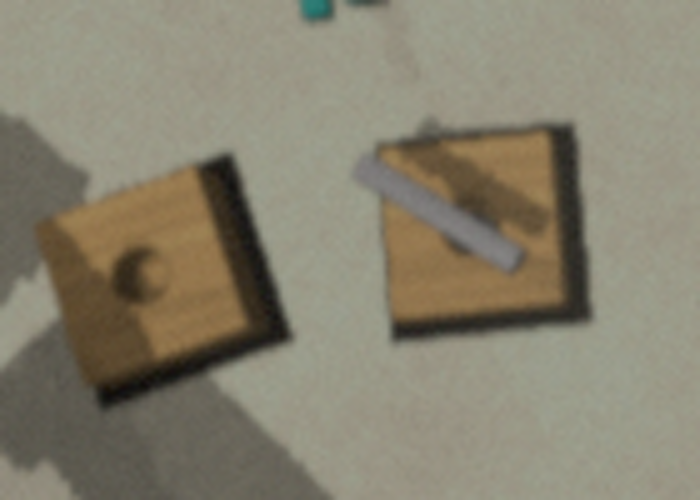

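```bash
python3 - <<'E'
from h import *
d=robot.snapshot("top")
from scipy.ndimage import map_coordinates as mc
y=np.arange(-.01,.035,.001); a=np.radians(14.3)
for n,im in (("before",cv2.imread("pics/top0.png",0)),("after",cv2.imread("pics/t13.png",0))):
    pr=0
    for x in (.043,.045,.047):
        W=np.c_[.477+x*np.cos(a)-y*np.sin(a),-.2593+x*np.sin(a)+y*np.cos(a),0*y+.133]; p=proj(d,W); pr=pr+mc(im.astype(float),[p[:,1],p[:,0]],order=1)/3
    print(n,pr.astype(int)[::2])
st()
E
```

```text
before [ 96  95  96  96  97  97  96  98  97  97  98  98  99  98 102 108 118 119
 120 119 120 121 119]
after [ 97  98  99  98  98 102 111 118 121 122 122 122 122 121 119 121 120 121
 121 120 121 120 118]
33.9 tcp mm [402.  515.1 258.9] foot z 121.5 yaw -31.13 ax [    3.8    -2.4 -1000. ] F [ 0.7 -0.6 -0.5] M [-0.1   0.1   0.01] gap 53.3
```

```bash
python3 -c "
from rig import robot
print(robot.sign_off())"
```

```text
the job is handed in; nothing more can be done
None
```

The transport lock is released, and the T-key is back in the right-hand stand, upright and let go. I handed the job in at about 34 s of the 72 s allowed.

**What I did:** I took the grey key, lowered it down the well and turned it clockwise under about 6 N of pressing. It dropped onto the square stem after roughly 48 to 54° and sat fully at a foot height of 18.9 mm (19 mm expected). I then turned it on to the stop. The turning moment rose from about 0.05 to 0.3 N m there, and I went no further.

**Last checks:**
- **Bar:** in the top view its near end moved from y = 20 mm to about 1.7 mm. That is 18.3 mm against 18 mm expected, and the bar is clear of the fork.
- **Key:** it touched the stand's floor at 9.9 mm (10 mm expected), and the side and top views show it upright in the hole.
- **Surroundings:** the weight, jar, sieve and turquoise key look unmoved in the pictures. The gripper is clear of everything.

**Disagreements:**
- **Camera positions:** the cameras' positions for the well and the stand hole differed by 2 to 3 mm. I settled these by entering slowly and watching the force.
- **Arm tilt:** the arm tilted up to 0.8° while lifting the key, then recovered before I placed it.

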